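# Change over the engraving hold-down stations

### The job

First pull the extraction shutter open by its orange tab until its front edge is on the yellow line, and leave it there while you change the carriers over. Then draw every finished carrier (silver face, three black bands) straight out from under its red sprung hold-down arm and lay it flat in the blue tray, and push every copper-faced carrier, one to a station, in under a hold-down arm, straight and centred and right up to the back stops, so that the arm bears down on it. When all are in place push the shutter fully closed again; leave the other things on the bench alone.

Things in the scene. Friction and masses are not known exactly. Their poses are not given: they have to be found in the camera images.
- standA_home (a point): Where the underside centre of a home carrier lies, on the deck. Station (all three alike, fixed): aluminium deck block 80 mm wide (y), top 22 mm above the table, from x = -20 to +115 mm of this point. x is the direction a carrier is pushed in (roughly away from the robot), z up. Two dark back stops beside the arm have their faces at x = +70 mm, 14 mm above the deck.
- armA (a joint): angle of the sprung arm of standA, rad: 0 = down (nose 4 mm above the deck), grows as the nose is lifted, about 0.15 when it bears on a carrier; the spring always pushes it down (about 4 N at the nose)
- standB_home (a point): Where the underside centre of a home carrier lies, on the deck. Station as standA's. Its red arm, 20 mm wide, is pivoted at x = +95 mm, 45 mm above the table, nose over x = +10 mm; a turned-up lip slopes up from the nose to x = -32 mm (75 mm above the table when lifted).
- armB (a joint): angle of the sprung arm of standB, rad: 0 = down (nose 4 mm above the deck), grows as the nose is lifted, about 0.15 when it bears on a carrier; the spring always pushes it down (about 4 N at the nose)
- standC_home (a point): Where the underside centre of a home carrier lies, on the deck. Station as standA's. A carrier pushed level along the deck lifts the arm itself (5 to 20 N of push). A home carrier overhangs the deck's front by 50 mm: grip it there from above. Nothing guides it sideways.
- armC (a joint): angle of the sprung arm of standC, rad: 0 = down (nose 4 mm above the deck), grows as the nose is lifted, about 0.15 when it bears on a carrier; the spring always pushes it down (about 4 N at the nose)
- blank1: unworked carrier (may be absent): wooden bar 140 x 40 x 17 mm with a plain copper-coloured face on top, lying flat on the table to the robot's right at first; body origin: centre of its underside; its x axis runs along the 140 mm length, z up. Same shape either way round. About 0.13 kg.
- blank2: unworked carrier (may be absent): wooden bar 140 x 40 x 17 mm with a plain copper-coloured face on top, lying flat on the table to the robot's right at first; body origin: centre of its underside; its x axis runs along the 140 mm length, z up. Same shape either way round. About 0.13 kg.
- blank3: unworked carrier (may be absent): wooden bar 140 x 40 x 17 mm with a plain copper-coloured face on top, lying flat on the table to the robot's right at first; body origin: centre of its underside; its x axis runs along the 140 mm length, z up. Same shape either way round. About 0.13 kg.
- finished1: finished carrier (may be absent): wooden bar 140 x 40 x 17 mm with a silver-coloured steel face on top crossed by three black bands; at first clamped in a station; drawn straight out along the station's -x axis (130 mm clears the arm) before it is lifted; body origin: centre of its underside; its x axis runs along the 140 mm length, z up. Same shape either way round. About 0.13 kg.
- finished2: finished carrier (may be absent): wooden bar 140 x 40 x 17 mm with a silver-coloured steel face on top crossed by three black bands; at first clamped in a station; drawn straight out along the station's -x axis (130 mm clears the arm) before it is lifted; body origin: centre of its underside; its x axis runs along the 140 mm length, z up. Same shape either way round. About 0.13 kg.
- tray: blue open tray for finished work, fixed, 160 x 210 mm outside, walls 5 mm thick and 22 mm high (inside 150 x 200 mm, longer along its y axis); origin: centre of its underside
- tray_in (a point): centre of the tray's inner floor, 5 mm above the table; axes as the tray's
- port: grey extraction port, fixed box 180 (x) x 124 (y) x 50 mm high with an air opening in its top, closed by a sliding steel shutter; origin: on its underside, 80 mm behind its front face. A yellow line 8 mm wide runs across its top at x = -60 mm in its frame.
- shutter (a joint): how far the shutter is slid open along the port's -x axis (towards the robot), m: 0 = closed, its stop 0.095; 0.060 puts its front edge on the middle of the yellow line. Stiff: about 7 N of sliding friction, stays where it is left.
- shutter_tab (a point): grip point of the orange pull tab that stands on the shutter: an upright plate 10 mm thick (along the port's x), 36 mm wide (y), from 54 to 90 mm above the table; the point is on its middle, 76 mm above the table and 12 mm behind the shutter's front edge
- beaker: glass beaker, diameter 72 mm, 90 mm high, a bystander; origin under its centre
- tin_cup: steel mug, diameter 72 mm, 75 mm high, a bystander; origin under its centre
- hammer: hammer 240 mm long lying at the far right, a bystander; origin at its middle
- bur_box: red box 110 x 55 x 30 mm, a bystander; origin under its centre
- file_brush: small brush 190 mm long, a bystander; origin at its middle
- polish_tin: round brass tin, diameter 64 mm, 40 mm high, a bystander; origin under its centre
There are look-alikes about, which are no part of the job. Leave any purple look-alike of the part that bears standB_home alone.

How it is judged (in metres and radians):
On the way, in this order (a step that is already met when the one before it is completed fails the run):
1. the shutter is open with its front edge on the yellow line (value of joint shutter between 0.052 and 0.068 m), for 0.3 s.
2. every copper-faced carrier is home under a hold-down arm and every finished one is in the tray, the shutter still open at the line (all of step 1 and ((x of blank1 in the frame of standA_home between -0.012 and 0.012 m and y of blank1 in the frame of standA_home between -0.012 and 0.012 m and z of blank1 in the frame of standA_home between -0.006 and 0.006 m and angle between the x axis of blank1 and the x axis of standA_home, either way round below 0.15 rad and value of joint armA between 0.11 and 0.21 rad) or (x of blank1 in the frame of standB_home between -0.012 and 0.012 m and y of blank1 in the frame of standB_home between -0.012 and 0.012 m and z of blank1 in the frame of standB_home between -0.006 and 0.006 m and angle between the x axis of blank1 and the x axis of standB_home, either way round below 0.15 rad and value of joint armB between 0.11 and 0.21 rad) or (x of blank1 in the frame of standC_home between -0.012 and 0.012 m and y of blank1 in the frame of standC_home between -0.012 and 0.012 m and z of blank1 in the frame of standC_home between -0.006 and 0.006 m and angle between the x axis of blank1 and the x axis of standC_home, either way round below 0.15 rad and value of joint armC between 0.11 and 0.21 rad)) and ((x of blank2 in the frame of standA_home between -0.012 and 0.012 m and y of blank2 in the frame of standA_home between -0.012 and 0.012 m and z of blank2 in the frame of standA_home between -0.006 and 0.006 m and angle between the x axis of blank2 and the x axis of standA_home, either way round below 0.15 rad and value of joint armA between 0.11 and 0.21 rad) or (x of blank2 in the frame of standB_home between -0.012 and 0.012 m and y of blank2 in the frame of standB_home between -0.012 and 0.012 m and z of blank2 in the frame of standB_home between -0.006 and 0.006 m and angle between the x axis of blank2 and the x axis of standB_home, either way round below 0.15 rad and value of joint armB between 0.11 and 0.21 rad) or (x of blank2 in the frame of standC_home between -0.012 and 0.012 m and y of blank2 in the frame of standC_home between -0.012 and 0.012 m and z of blank2 in the frame of standC_home between -0.006 and 0.006 m and angle between the x axis of blank2 and the x axis of standC_home, either way round below 0.15 rad and value of joint armC between 0.11 and 0.21 rad)) and ((x of blank3 in the frame of standA_home between -0.012 and 0.012 m and y of blank3 in the frame of standA_home between -0.012 and 0.012 m and z of blank3 in the frame of standA_home between -0.006 and 0.006 m and angle between the x axis of blank3 and the x axis of standA_home, either way round below 0.15 rad and value of joint armA between 0.11 and 0.21 rad) or (x of blank3 in the frame of standB_home between -0.012 and 0.012 m and y of blank3 in the frame of standB_home between -0.012 and 0.012 m and z of blank3 in the frame of standB_home between -0.006 and 0.006 m and angle between the x axis of blank3 and the x axis of standB_home, either way round below 0.15 rad and value of joint armB between 0.11 and 0.21 rad) or (x of blank3 in the frame of standC_home between -0.012 and 0.012 m and y of blank3 in the frame of standC_home between -0.012 and 0.012 m and z of blank3 in the frame of standC_home between -0.006 and 0.006 m and angle between the x axis of blank3 and the x axis of standC_home, either way round below 0.15 rad and value of joint armC between 0.11 and 0.21 rad)) and x of finished1 in the frame of tray_in between -0.06 and 0.06 m and y of finished1 in the frame of tray_in between -0.09 and 0.09 m and z of finished1 in the frame of tray_in between -0.01 and 0.025 m and angle between each of finished1, finished2's own z axis and vertical below 0.15 rad and x of finished2 in the frame of tray_in between -0.06 and 0.06 m and y of finished2 in the frame of tray_in between -0.09 and 0.09 m and z of finished2 in the frame of tray_in between -0.01 and 0.025 m), for 0.2 s.
3. the shutter is pushed fully closed again (value of joint shutter below 0.006 m), for 0.2 s.
At the end, for the whole second after the job is handed in: Shutter closed (within 8 mm). Every copper-faced carrier under an arm on a deck, within 12 mm of home lengthwise and sideways and 0.15 rad of straight. Every finished carrier flat (0.15 rad) inside the tray. All at rest (value of joint shutter below 0.008 m and ((x of blank1 in the frame of standA_home between -0.012 and 0.012 m and y of blank1 in the frame of standA_home between -0.012 and 0.012 m and z of blank1 in the frame of standA_home between -0.006 and 0.006 m and angle between the x axis of blank1 and the x axis of standA_home, either way round below 0.15 rad and value of joint armA between 0.11 and 0.21 rad) or (x of blank1 in the frame of standB_home between -0.012 and 0.012 m and y of blank1 in the frame of standB_home between -0.012 and 0.012 m and z of blank1 in the frame of standB_home between -0.006 and 0.006 m and angle between the x axis of blank1 and the x axis of standB_home, either way round below 0.15 rad and value of joint armB between 0.11 and 0.21 rad) or (x of blank1 in the frame of standC_home between -0.012 and 0.012 m and y of blank1 in the frame of standC_home between -0.012 and 0.012 m and z of blank1 in the frame of standC_home between -0.006 and 0.006 m and angle between the x axis of blank1 and the x axis of standC_home, either way round below 0.15 rad and value of joint armC between 0.11 and 0.21 rad)) and ((x of blank2 in the frame of standA_home between -0.012 and 0.012 m and y of blank2 in the frame of standA_home between -0.012 and 0.012 m and z of blank2 in the frame of standA_home between -0.006 and 0.006 m and angle between the x axis of blank2 and the x axis of standA_home, either way round below 0.15 rad and value of joint armA between 0.11 and 0.21 rad) or (x of blank2 in the frame of standB_home between -0.012 and 0.012 m and y of blank2 in the frame of standB_home between -0.012 and 0.012 m and z of blank2 in the frame of standB_home between -0.006 and 0.006 m and angle between the x axis of blank2 and the x axis of standB_home, either way round below 0.15 rad and value of joint armB between 0.11 and 0.21 rad) or (x of blank2 in the frame of standC_home between -0.012 and 0.012 m and y of blank2 in the frame of standC_home between -0.012 and 0.012 m and z of blank2 in the frame of standC_home between -0.006 and 0.006 m and angle between the x axis of blank2 and the x axis of standC_home, either way round below 0.15 rad and value of joint armC between 0.11 and 0.21 rad)) and ((x of blank3 in the frame of standA_home between -0.012 and 0.012 m and y of blank3 in the frame of standA_home between -0.012 and 0.012 m and z of blank3 in the frame of standA_home between -0.006 and 0.006 m and angle between the x axis of blank3 and the x axis of standA_home, either way round below 0.15 rad and value of joint armA between 0.11 and 0.21 rad) or (x of blank3 in the frame of standB_home between -0.012 and 0.012 m and y of blank3 in the frame of standB_home between -0.012 and 0.012 m and z of blank3 in the frame of standB_home between -0.006 and 0.006 m and angle between the x axis of blank3 and the x axis of standB_home, either way round below 0.15 rad and value of joint armB between 0.11 and 0.21 rad) or (x of blank3 in the frame of standC_home between -0.012 and 0.012 m and y of blank3 in the frame of standC_home between -0.012 and 0.012 m and z of blank3 in the frame of standC_home between -0.006 and 0.006 m and angle between the x axis of blank3 and the x axis of standC_home, either way round below 0.15 rad and value of joint armC between 0.11 and 0.21 rad)) and x of finished1 in the frame of tray_in between -0.06 and 0.06 m and y of finished1 in the frame of tray_in between -0.09 and 0.09 m and z of finished1 in the frame of tray_in between -0.01 and 0.025 m and angle between each of finished1, finished2's own z axis and vertical below 0.15 rad and x of finished2 in the frame of tray_in between -0.06 and 0.06 m and y of finished2 in the frame of tray_in between -0.09 and 0.09 m and z of finished2 in the frame of tray_in between -0.01 and 0.025 m and linear speed of each of blank1, blank2, blank3, finished1, finished2 below 0.02 m/s); the robot touches nothing.
It fails at once if a finished carrier is lifted while the shutter is closed (value of joint shutter below 0.04 m and height (world z) of any of finished1, finished2 above 0.07 m).
It fails at once if a bystander is pushed more than 4 cm from its place (distance of any of beaker, tin_cup, hammer, bur_box, file_brush, polish_tin from where it was at the start of the episode above 0.04 m).
Of blank1, blank2, blank3 only 2 to 3 are there at a start; the rules pass over those that are not, and their reading is None.
Of finished1, finished2 only 1 to 2 are there at a start; the rules pass over those that are not, and their reading is None.
At some moment in a run one of blank1, blank2, blank3 may be knocked a few centimetres aside while the robot is not near it.
Once in a run the grip may slacken for a moment while it holds something.
It also fails if it takes over 210 s, if anything falls off the work surface, if the arm or the gripper's body presses on something with over 40 N, if the wrist force passes 120 N, or if a joint passes its speed limit or range.

### The arm

A 6-joint arm with a two-finger parallel gripper is mounted at the origin on the work surface. World frame = base frame: x ahead of the robot, y to its left, z up, the work surface at z = 0. Lengths are in m, angles in degrees, forces in N, time in s.
With the tool pointing down it reaches from about 0.375 to 0.9 m from the base axis. Payload 3.1 kg.
Tool frame: the origin (TCP) lies midway between the tips of the shut fingers; the grasp point (between the pads) lies 19 mm behind it (bot.hold_point_z is the distance from the TCP to the grasp point, in m); z points along the fingers, y is the line along which they close (so a half turn about z gives the same grasp; the last joint's range is limited). The gripper opens to 87 mm and grips with 3 to 60 N. Pads are 19 mm wide; open, the fingers measure 117 mm over their backs; the gripper's body (75 mm by 190 mm) begins 51 mm behind the grasp point.
Start: joints at [-79.269, 30.224, 82.088, -0, 67.689, -10.227], TCP at [0.224, -0.584, 0.223] pointing down, gripper open.
Joint ranges: [-176.69, 176.69], [-43.24, 126.21], [12.49, 139.97], [-82, 262], [0, 151.66], [-163.58, 163.58]. Speed limits (degrees/s): [159.86, 159.86, 180, 180, 180, 180].

### API

Orientations are given as a 3x3 rotation matrix whose columns are the frame's x, y, z axes.
In Python, from rig import read_state, optics, order, bot gives the robot as it stands.
- The arm moves only by the tool drive_tool, never from a script. Its argument "steps" is a list of rows, each a list of 7 numbers: the finger opening in mm, from 0 to 87, then the shift along the tool's x, y, z normalised to -1 to 1, where 1 is 0.12 m, then the turn, a rotation vector about the tool's x, y, z normalised to -1 to 1, where 1 is 1.5 rad. In form: [[jaw, tx, ty, tz, ax, ay, az], ...]. A call has 1 to 8 rows; each row is the pose to reach, as a shift and turn from the pose commanded when the call began, along the tool's axes at that moment; what a row does not reach only later rows make up. A row lasts 1/10 s, in which the tool goes at most 50 mm and 8.59 degrees, less where a joint would pass 70% of its speed; a pose out of reach is approached as far as the arm can. A call with a number of a shift or a turn outside -1 to 1 is refused whole. A call with a gripper value outside its range is refused whole. The fingers move at their own pace and stop on an object; the grip force is fixed at half the most. Time passes only in rows, so rows that repeat a pose let the fingers close. It gives the time, the measured TCP pose, the force, the opening and the grip force at its end, in the units of the state.
- read_state(): the state, without advancing time (a new reading comes with each control period).
- optics.capture(name): name is "scene" or "top" or "wrist"; returns a dict with "color" (420x560x3 uint8, blue, green, red), "range_z" (420x560 float32, m along the optical axis (not along the pixel's ray), 0 where there is no reading), "fx", "fy", "cx", "cy" (pixels), "rvec" (rotation vector, rad) and "tvec" (3), from world to camera coordinates, as OpenCV has them. Camera axes: x right, y down, z forward; pixel columns grow to the right and rows downward; lengths in m; the calibration is good to about 2 mm. The wrist camera is an equidistant fisheye: a pixel r from the principal point sees the ray r / f radians off the axis. A picture is of the moment at which its call begins.
- order.hand_in(): hands the job in; it is judged then, once.
The state is a dict: "time_s": time; "joint_positions": joint angles; "qvel": joint speeds; "tau": joint torques, N m; "position": TCP position; "tcp_rot": TCP orientation; "force": force on the tool from outside, world axes, zero at the start; "moment": the same for the moment, N m; "opening": opening from 0.0 (shut) to 1.0 (fully open); "grasp_force": force on a finger pad.
Only numpy, scipy, OpenCV 4.12 (cv2) and the standard library are available. Lean on these libraries where they do the work, as an engineer would, in place of code of your own. Each camera call takes 0.05 s, during which the arm holds its last target. There are 200 camera calls.

## Working session

There is one attempt and no reset: what is moved stays moved. The work goes in short steps, Python scripts to look and compute and a tool call to move; the robot and the scene stay as the last step left them, time stands still between calls to the robot, and variables do not carry over. Pictures are saved under pics/ and viewed, at most 14 in all, crops included, and the job is handed in when it is done.

Besides the shell and the picture viewer there is one more tool, called after ">>>" as name([rows], argument=value, ...), one row to a line, values as JSON. drive_tool: Moves the arm, as the interface text tells. Scaled input: -1 to 1 covers 0.12 m each way for a shift and 1.5 rad each way for a turn. Its arguments: {"type":"object","properties":{"steps":{"type":"array"}},"required":["steps"]}

```bash
mkdir -p pics; ls
cat > h.py <<'E'
import numpy as np, cv2
from rig import read_state, optics, order, bot
def cap(n):
    c=optics.capture(n); c['R']=cv2.Rodrigues(np.array(c['rvec'],float))[0]; c['t']=np.array(c['tvec'],float).ravel(); return c
def pts(c):
    z=c['range_z'].astype(float); v,u=np.mgrid[:z.shape[0],:z.shape[1]]
    X=np.stack([(u-c['cx'])/c['fx']*z,(v-c['cy'])/c['fy']*z,z],-1)
    W=(X-c['t'])@c['R']; W[z<=0]=np.nan; return W
def ray(c,u,v,h):
    d=np.array([(u-c['cx'])/c['fx'],(v-c['cy'])/c['fy'],1])@c['R']; o=-c['R'].T@c['t']
    return o+d*(h-o[2])/d[2]
E
python3 - <<'E'
from h import *
for n in ('top','scene'):
    c=cap(n); cv2.imwrite(f'pics/{n}0.png',cv2.resize(c['color'],(800,600)))
    np.savez(f'{n}0.npz',**c); print(n,c['fx'],c['cx'],c['cy'],-c['R'].T@c['t'],c['R'])
s=read_state();print(s)
E
```

```text
pics
top 485.5305692573673 284.016891875406 211.9841703514472 [ 0.28106187 -0.01935343  1.72890564] [[-0.02656143 -0.99964616  0.00143007]
 [-0.98307701  0.02586173 -0.18135809]
 [ 0.18125694 -0.006223   -0.98341609]]
scene 498.1547386446915 286.88845138233887 213.05966110835809 [1.30931715 0.86943108 1.22620127] [[-0.75844792  0.65168215 -0.00819326]
 [ 0.46283433  0.52972499 -0.71075721]
 [-0.45884761 -0.54286445 -0.70338969]]
{'time_s': 0.1, 'joint_positions': array([-7.92698578e+01,  3.02739969e+01,  8.21490193e+01,  2.45254538e-03,
        6.76879197e+01, -1.02278862e+01]), 'qvel': array([ 0.01774585, -0.00792537, -0.242893  ,  0.00213846,  0.09788842,
       -0.08602394]), 'tau': array([-2.73730338e-04, -4.40986919e+01, -1.77150428e+01,  6.35060831e-02,
        5.33646403e-02, -3.44850787e-05]), 'position': array([ 0.22346268, -0.5829911 ,  0.22166578]), 'tcp_rot': array([[ 9.33848583e-01,  3.57668451e-01, -3.21579731e-04],
       [ 3.57668390e-01, -9.33846709e-01,  1.90971288e-03],
       [ 3.82737873e-04, -1.89840157e-03, -9.99998125e-01]]), 'force': array([0.34783092, 0.97761766, 0.67367775]), 'moment': array([ 0.00570356,  0.02456116, -0.05469398]), 'grasp_force': 0.0, 'opening': 0.9951796686285084}
```

View pics/top0.png

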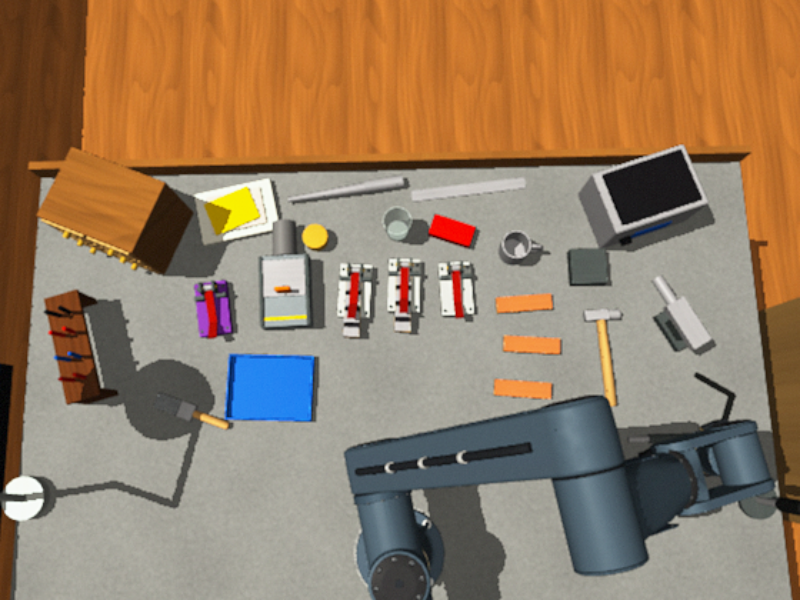

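View pics/scene0.png

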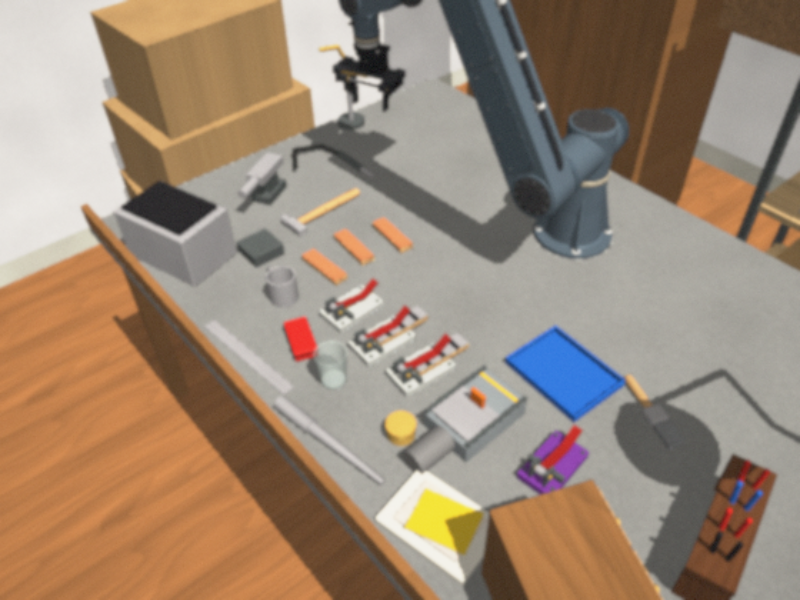

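The top view (800x600 pixels) shows:
- **Stations:** three white stations with red arms at (355,298), (405,295) and (456,290). The first two hold carriers and the third is empty.
- **Look-alike:** the purple one at (213,308), to be left alone.
- **Blanks:** three copper blanks at (524,303), (532,345) and (523,389).
- **Port and tray:** the port is at (286,292) with its tab at (284,289). The tray is at (270,388).

Next I'll measure these.

```bash
cat > m.py <<'E'
from h import *
def rect(P,nm):
    if len(P)<8: print(nm,'few',len(P)); return
    r=cv2.minAreaRect((P[:,:2]*1000).astype(np.float32)); b=cv2.boxPoints(r)
    e=[b[1]-b[0],b[2]-b[1]]; e=max(e,key=np.linalg.norm); a=np.degrees(np.arctan2(e[1],e[0]))%180
    print(nm,len(P),'c',np.round(r[0],1),'size',np.round(sorted(r[1]),1),'long axis deg',round(a,1),'z',np.round(np.nanpercentile(P[:,2]*1000,[5,50,95]),1))
def masks(c):
    h=cv2.cvtColor(c['color'],cv2.COLOR_BGR2HSV); H,S,V=[h[...,i].astype(int) for i in range(3)]
    return dict(copper=(H>4)&(H<16)&(S>130)&(V>120),red=((H<4)|(H>175))&(S>170)&(V>90),white=(S<45)&(V>190),blue=(H>100)&(H<120)&(S>150),yellow=(H>22)&(H<33)&(S>150),purple=(H>125)&(H<155)&(S>100)),h
def comps(m,mn=15):
    n,l,s,_=cv2.connectedComponentsWithStats(m.astype(np.uint8),connectivity=8)
    return [(l==i,s[i]) for i in range(1,n) if s[i,4]>=mn]
E
python3 - <<'E'
from m import *
c=cap('top');W=pts(c);M,h=masks(c)
x,y,z=W[...,0],W[...,1],W[...,2]
print('table z',np.nanmedian(z[(abs(y)<.1)&(x>.4)&(x<.5)]) )
for k in M:
    for m,s in comps(M[k]&(x>.2)&(x<.85)&(abs(y)<.7)): rect(W[m],k+str(s[:4]))
d=(x>.5)&(x<.85)&(abs(y)<.35)
for m,s in comps(d&(z>.017)&(z<.027),40): rect(W[m],'z22 '+str(s[:4]))
for m,s in comps(d&(z>.034)&(z<.044),20): rect(W[m],'z39 '+str(s[:4]))
for m,s in comps(d&(z>.045)&(z<.06),40): rect(W[m],'z50 '+str(s[:4]))
big=c['color'][165:305,145:405]; cv2.imwrite('pics/crop1.png',cv2.resize(big,None,fx=3,fy=3,interpolation=cv2.INTER_CUBIC))
E
```

```text
table z 0.000745423847896585
copper[ 56 129  59  48] 1892 c [771.8 609.5] size [156.8 181.2] long axis deg 89.6 z [215.1 220.6 226.5]
copper[192 200  11   4] 19 c [628.8 271.3] size [ 9.8 41.7] long axis deg 91.1 z [73.9 85.8 94.5]
copper[347 206  40  13] 434 c [ 590. -327.] size [ 39.3 139.6] long axis deg 93.2 z [ 6.9 17.2 24. ]
copper[352 235  40  13] 432 c [ 484.2 -339.5] size [ 38.6 138.8] long axis deg 85.5 z [ 8.3 17.1 24.8]
copper[346 265  41  14] 446 c [ 375.6 -313.4] size [ 39.2 143.3] long axis deg 84.1 z [ 8.8 17.  23.6]
red[300 150  33  23] 443 c [ 781.6 -150. ] size [ 54.1 112.1] long axis deg 68.5 z [19.7 29.5 36.6]
red[280 187   6  31] 160 c [624.7 -25.5] size [ 17.8 113.8] long axis deg 178.4 z [41.2 48.5 72. ]
red[244 191   7  31] 164 c [614.9 100.1] size [ 22.2 113.4] long axis deg 178.9 z [40.1 48.9 70.5]
red[317 190   8  32] 158 c [ 611.5 -157.7] size [ 18.5 116.4] long axis deg 2.9 z [29.8 41.4 55.5]
red[143 203   9  34] 175 c [576.6 452.6] size [ 24.3 117.9] long axis deg 8.5 z [29.6 40.7 54.4]
white[418 129  62  33] 260 c [ 815.1 -597.4] size [122.4 179.5] lon
[... 4373 characters left out ...]
.5 41.7]
z39 [277 190  18  42] 257 c [601.4 -25.7] size [ 55.8 155.8] long axis deg 168.6 z [34.9 39.3 43.4]
z39 [317 190   7  27] 97 c [ 622.  -158.4] size [20.1 95.1] long axis deg 1.7 z [34.8 39.7 43.4]
z39 [238 193  16  43] 258 c [590.7 100.8] size [ 52.  154.7] long axis deg 4.0 z [34.7 39.6 43.4]
z50 [181 153  37  76] 1774 c [678.8 268.4] size [124.9 271.5] long axis deg 1.2 z [46.5 53.  58.6]
z50 [278 182  12  32] 144 c [642.  -29.3] size [ 39.  113.8] long axis deg 178.2 z [45.7 50.2 59.1]
z50 [243 185  13  33] 154 c [631.9  94.3] size [ 42.8 115.1] long axis deg 177.5 z [45.4 50.4 58.7]
z50 [313 184  12  14] 55 c [ 668.5 -156.3] size [31.4 46.3] long axis deg 17.2 z [46.1 49.7 58.2]
```

View pics/crop1.png

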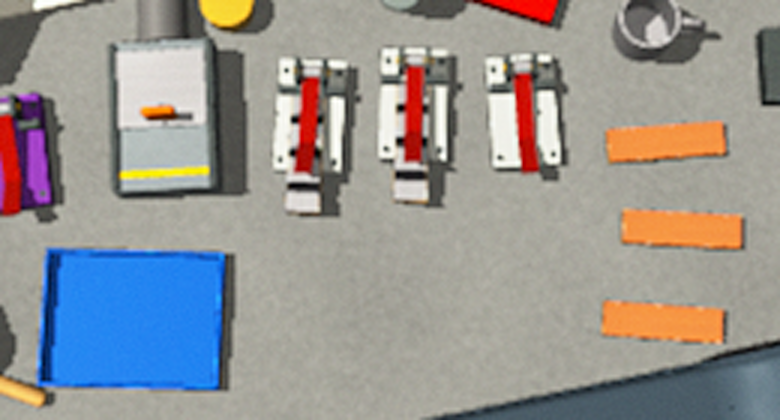

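Named positions, in metres: station L is at y≈+0.100, M at y≈-0.026 and R at y≈-0.158, where R is empty and the purple look-alike at y≈0.45 is excluded. The tab is at (0.629, 0.271), and the tray centre at (0.396, 0.313). I'll move the wrist camera over the stations to refine these.

>>> drive_tool([
  [87,0,0,0,0,0,0.244],
  [87,0,0,0,0,0,0.244],
  [87,0,0,0,0,0,0.244],
  [87,0,0,0,0,0,0.244],
])

```text
time_s: 0.55
position: [0.2235, -0.5834, 0.2222]
tcp_rot: [[1.0, -0.0, -0.0], [-0.0, -1.0, 0.001], [-0.0, -0.001, -1.0]]
force: [-1.0, -0.9, -0.4]
opening: 1.006
grasp_force: 0.0
```

>>> drive_tool([
  [87,0.4,-0.92,-0.13,0,0,0],
  [87,0.4,-0.92,-0.13,0,0,0],
  [87,0.4,-0.92,-0.13,0,0,0],
])

```text
time_s: 0.85
position: [0.2724, -0.4688, 0.238]
tcp_rot: [[1.0, 0.003, -0.0], [0.003, -1.0, 0.004], [-0.0, -0.004, -1.0]]
force: [0.7, -0.1, 0.5]
opening: 0.999
grasp_force: 0.0
```

>>> drive_tool([
  [87,0.4,-0.92,-0.13,0,0,0],
  [87,0.4,-0.92,-0.13,0,0,0],
  [87,0.4,-0.92,-0.13,0,0,0],
])

```text
time_s: 1.15
position: [0.3203, -0.3591, 0.2541]
tcp_rot: [[1.0, 0.003, -0.0], [0.003, -1.0, 0.002], [-0.0, -0.002, -1.0]]
force: [0.2, -0.4, -1.1]
opening: 1.001
grasp_force: 0.0
```

>>> drive_tool([
  [87,0.4,-0.92,-0.13,0,0,0],
  [87,0.4,-0.92,-0.13,0,0,0],
  [87,0.4,-0.92,-0.13,0,0,0],
])

```text
time_s: 1.45
position: [0.3682, -0.2492, 0.2698]
tcp_rot: [[1.0, 0.004, 0.0], [0.004, -1.0, 0.001], [0.0, -0.001, -1.0]]
force: [-0.2, -0.7, -0.1]
opening: 1.003
grasp_force: 0.0
```

>>> drive_tool([
  [87,0.4,-0.92,-0.13,0,0,0],
  [87,0.4,-0.92,-0.13,0,0,0],
  [87,0.4,-0.92,-0.13,0,0,0],
])

```text
time_s: 1.75
position: [0.4166, -0.1392, 0.2856]
tcp_rot: [[1.0, 0.004, 0.001], [0.004, -1.0, 0.0], [0.001, -0.0, -1.0]]
force: [0.5, -0.3, -0.0]
opening: 1.001
grasp_force: 0.0
```

>>> drive_tool([
  [87,0.4,-0.92,-0.13,0,0,0],
  [87,0.4,-0.92,-0.13,0,0,0],
  [87,0.4,-0.92,-0.13,0,0,0],
  [87,0.4,-0.92,-0.13,0,0,0],
  [87,0.4,-0.92,-0.13,0,0,0],
])

```text
time_s: 2.25
position: [0.4637, -0.0318, 0.3005]
tcp_rot: [[1.0, 0.002, -0.0], [0.002, -1.0, -0.001], [-0.0, 0.001, -1.0]]
force: [-0.1, -0.3, -0.5]
opening: 0.998
grasp_force: 0.0
```

```bash
cat >> h.py <<'E'
def fpts(c):
    z=c['range_z'].astype(float); v,u=np.mgrid[:z.shape[0],:z.shape[1]]
    dx,dy=(u-c['cx'])/c['fx'],(v-c['cy'])/c['fy']; r=np.hypot(dx,dy); k=np.where(r>1e-6,np.tan(np.minimum(r,1.5))/np.maximum(r,1e-6),1)
    W=(np.stack([dx*k*z,dy*k*z,z],-1)-c['t'])@c['R']; W[z<=0]=np.nan; return W
def st():
    s=read_state(); R=s['tcp_rot']; print('t',round(s['time_s'],1),'p',np.round(s['position'],4),'yaw',round(np.degrees(np.arctan2(R[1,0],R[0,0])),2),'zx,zy',np.round(R[:2,2],3),'open mm',round(s['opening']*87,1),'grip',round(s['grasp_force'],1),'F',np.round(s['force'],1)); return s
E
python3 - <<'E'
from m import *
st(); c=cap('wrist'); print(c['fx'],c['cx'],c['cy'],-c['R'].T@c['t']); print(c['R'])
cv2.imwrite('pics/w1.png',cv2.resize(c['color'],(800,600),interpolation=cv2.INTER_CUBIC)); np.savez('w1.npz',**c)
W=fpts(c); print(np.nanpercentile(W[...,2],[5,25,50,75]))
E
```

```text
t 2.2 p [ 0.4637 -0.0318  0.3005] yaw 0.11 zx,zy [-0.    -0.001] open mm 86.8 grip 0.0 F [-0.1 -0.3 -0.5]
325.19226210127806 280.4972022778148 205.9302582256541 [ 0.53092213 -0.03185097  0.46316731]
[[ 1.16838779e-03 -9.99999191e-01  5.02026625e-04]
 [-9.67669672e-01 -1.00399361e-03  2.52218949e-01]
 [-2.52218241e-01 -7.80485480e-04 -9.67670062e-01]]
[-0.00049457  0.00076568  0.02155832  0.39367457]
```

View pics/w1.png

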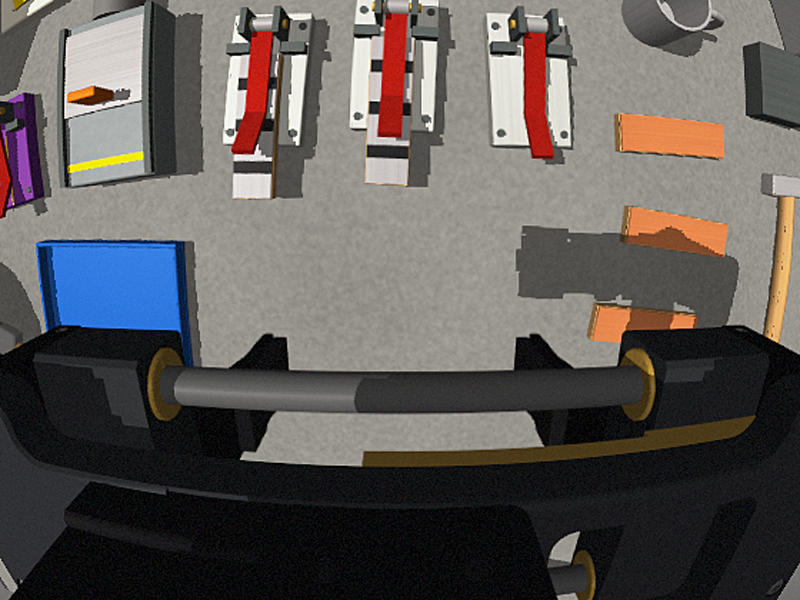

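The wrist view shows all three stations, the shutter with its tab at (90,95), the tray and all the blanks. I'll take refined numbers from it.

Run:
```python
from m import *
c=dict(np.load('w1.npz')); W=fpts(c);M,h=masks(c); x,y,z=W[...,0],W[...,1],W[...,2]
def line(P,nm): # fit y=a+b*x per binned edge
    xs=np.arange(P[:,0].min()+.006,P[:,0].max()-.006,.005); L=[];Rr=[]
    for a in xs:
        q=P[abs(P[:,0]-a)<.003]
        if len(q)>3: L.append((a,q[:,1].max()));Rr.append((a,q[:,1].min()))
    for e,n in((L,'left'),(Rr,'right')):
        e=np.array(e);b=np.polyfit(e[:,0],e[:,1],1);r=e[:,1]-np.polyval(b,e[:,0]);k=abs(r)<.003
        b=np.polyfit(e[k,0],e[k,1],1); print('  ',nm,n,'slope deg',round(np.degrees(np.arctan(b[0])),2),'y@.56',round(np.polyval(b,.56)*1000,1),'y@.66',round(np.polyval(b,.66)*1000,1),k.sum())
for nm,yc in(('L',.1),('M',-.026),('R',-.158)):
    d=(abs(y-yc)<.06)&(x>.45)&(x<.70)&(h[...,1]<60)&(h[...,2]>110)
    D=W[d&(z>.016)&(z<.028)]; print(nm,'deck',len(D),'front x',np.round(np.percentile(D[:,0],[.5,2])*1000,1),'z',np.median(D[:,2])); line(D,'deck'); rect(D,'deckrect')
    if nm!='R':
        C=W[d&(z>.033)&(z<.045)&(x<.555)]; print(nm,'carrier front x',np.round(np.percentile(C[:,0],[1,3])*1000,1)); line(C,'car'); rect(C,'car')
    r=W[M['red']&(abs(y-yc)<.06)]; rect(r,'arm')
tab=W[(h[...,0]>4)&(h[...,0]<16)&(h[...,1]>130)&(y>.2)&(z>.07)&(x<.75)]; rect(tab,'tab')
rect(tab[tab[:,2]>.085],'tabtop')
rect(W[M['yellow']&(x<.65)&(y>.15)],'yellow')
P=W[(z>.044)&(z<.058)&(y>.15)&(x<.7)&(y<.4)]; rect(P,'port'); line(P,'port')
t=W[M['blue']&(z>.018)]; rect(t,'tray');rect(W[M['blue']&(z<.01)],'trayfloor')
for m,s in comps(M['copper']&(y<-.2),100): rect(W[m&(z>.012)],'blank')
```

```text
L deck 1755 front x [564.8 567.4] z 0.022458619430135534
   deck left slope deg -4.39 y@.56 143.6 y@.66 136.0 17
   deck right slope deg -4.24 y@.56 64.8 y@.66 57.4 24
deckrect 1755 c [632.9  98.7] size [ 79.9 134. ] long axis deg 175.4 z [21.  22.5 24. ]
L carrier front x [513.9 514.6]
   car left slope deg -1.67 y@.56 125.4 y@.66 122.5 6
   car right slope deg -2.42 y@.56 87.9 y@.66 83.7 6
car 596 c [534.1 107.6] size [38.8 41.8] long axis deg 175.9 z [38.1 39.6 41. ]
arm 1216 c [613.5 102.6] size [ 27.4 117.8] long axis deg 174.2 z [45.1 47.6 72.5]
M deck 2053 front x [575.9 577.7] z 0.022448017013455213
   deck left slope deg -3.25 y@.56 18.3 y@.66 12.6 12
   deck right slope deg -1.53 y@.56 -61.9 y@.66 -64.6 20
deckrect 2053 c [638.7 -24.9] size [ 80.4 125.1] long axis deg 177.6 z [21.  22.4 23.9]
M carrier front x [524.4 525.7]
   car left slope deg -9.41 y@.56 -3.9 y@.66 -20.5 3
   car right slope deg -7.27 y@.56 -40.2 y@.66 -52.9 3
car 522 c [536.2 -18.4] size [23.1 38.5] long axis deg 86.8 z [38.  39.6 40.9]
arm 1310 c [623.5 -24.7] size [ 20.3 118.2] long axis deg 177.0 z [
[... 523 characters left out ...]
 296 c [591.8 339.2] size [ 92.2 230.3] long axis deg 97.1 z [23.6 51.3 52.9]
port 6630 c [621.5 269.6] size [125.3 160.3] long axis deg 1.8 z [49.  53.6 57.3]
   port left slope deg 2.35 y@.56 328.3 y@.66 332.4 30
   port right slope deg 1.83 y@.56 205.4 y@.66 208.6 30
tray 2183 c [516.7 123.5] size [295.2 647.6] long axis deg 108.1 z [ 19.9 384.8 421. ]
trayfloor 5225 c [463.2 -32.5] size [183.7 923.1] long axis deg 99.9 z [4.3 5.8 7.4]
blank 1779 c [ 590.3 -325.9] size [ 39.1 139.8] long axis deg 92.8 z [15.6 17.3 18.8]
blank 1608 c [ 484.7 -338.7] size [ 39.1 139.3] long axis deg 85.5 z [15.9 17.5 18.9]
blank 1027 c [ 376.7 -309.4] size [ 38.  138.3] long axis deg 84.7 z [16.  17.6 18.8]
```

>>> drive_tool([
  [60,0.457,-0.837,0.4,0,0,0],
  [60,0.457,-0.837,0.4,0,0,0],
  [60,0.457,-0.837,0.4,0,0,0],
])

```text
time_s: 2.6
position: [0.519, 0.0692, 0.2509]
tcp_rot: [[1.0, -0.001, -0.002], [-0.001, -1.0, 0.001], [-0.002, -0.001, -1.0]]
force: [0.5, -0.5, -0.2]
opening: 0.811
grasp_force: 0.0
```

>>> drive_tool([
  [60,0.457,-0.837,0.4,0,0,0],
  [60,0.457,-0.837,0.4,0,0,0],
  [60,0.457,-0.837,0.4,0,0,0],
])

```text
time_s: 2.9
position: [0.5743, 0.1699, 0.2023]
tcp_rot: [[1.0, -0.001, -0.002], [-0.001, -1.0, 0.0], [-0.002, -0.0, -1.0]]
force: [0.6, 0.1, 0.6]
opening: 0.701
grasp_force: 0.0
```

>>> drive_tool([
  [60,0.457,-0.837,0.4,0,0,0],
  [60,0.457,-0.837,0.4,0,0,0],
  [60,0.457,-0.837,0.4,0,0,0],
  [60,0.457,-0.837,0.4,0,0,0],
])

```text
time_s: 3.3
position: [0.6288, 0.27, 0.1537]
tcp_rot: [[1.0, 0.001, -0.003], [0.001, -1.0, -0.0], [-0.003, 0.0, -1.0]]
force: [-0.8, 0.4, -0.6]
opening: 0.691
grasp_force: 0.0
```

>>> drive_tool([
  [60,0,0,0,0,0,-0.535],
  [60,0,0,0,0,0,-0.535],
  [60,0,0,0,0,0,-0.535],
  [60,0,0,0,0,0,-0.535],
  [60,0,0,0,0,0,-0.535],
  [60,0,0,0,0,0,-0.535],
  [60,0,0,0,0,0,-0.535],
])

```text
time_s: 4.0
position: [0.6285, 0.2668, 0.157]
tcp_rot: [[0.697, 0.717, -0.0], [0.717, -0.697, -0.001], [-0.001, 0.0, -1.0]]
force: [-0.4, 0.0, 0.0]
opening: 0.692
grasp_force: 0.0
```

>>> drive_tool([
  [60,0,0,0,0,0,-0.535],
  [60,0,0,0,0,0,-0.535],
  [60,0,0,0,0,0,-0.535],
  [60,0,0,0,0,0,-0.535],
  [60,0,0,0,0,0,-0.535],
  [60,0,0,0,0,0,-0.535],
  [60,0,0,0,0,0,-0.535],
  [60,0,0,0,0,0,-0.535],
])

```text
time_s: 4.8
position: [0.6284, 0.2684, 0.1568]
tcp_rot: [[-0.031, 1.0, -0.0], [1.0, 0.031, -0.0], [-0.0, -0.0, -1.0]]
force: [-0.4, -1.0, 0.2]
opening: 0.689
grasp_force: 0.0
```

```bash
cat >> h.py <<'E'
def to(x,y,z,yaw=None):
    s=st(); d=np.array([x,y,z])-s['position']; t=s['tcp_rot'].T@d; R=s['tcp_rot']; y0=np.degrees(np.arctan2(R[1,0],R[0,0]))
    print('tool shift',np.round(t/.12,3),'az',None if yaw is None else round(-np.radians((yaw-y0+180)%360-180)/1.5,3))
E
python3 -c "
from m import *
to(.6282,.2694,.060,92)
c=cap('wrist');W=fpts(c);h=masks(c)[1];z=W[...,2]
t=W[(h[...,0]>4)&(h[...,0]<16)&(h[...,1]>130)&(abs(W[...,1]-.27)<.04)&(abs(W[...,0]-.63)<.05)&(z>.07)&(z<.1)];rect(t,'tab')
"
```

```text
t 4.8 p [0.6284 0.2684 0.1568] yaw 91.77 zx,zy [-0. -0.] open mm 59.9 grip 0.0 F [-0.4 -1.   0.2]
tool shift [ 0.009 -0.002  0.806] az -0.003
tab 677 c [628.4 271.4] size [ 9.6 35.1] long axis deg 92.0 z [81.4 90.6 91.9]
```

>>> drive_tool([
  [60,0,0,0.4,0,0,0],
  [60,0,0,0.8,0,0,0],
  [60,0,0,0.8,0,0,0],
  [60,0,0,0.8,0,0,0],
  [0,0,0,0.8,0,0,0],
  [0,0,0,0.8,0,0,0],
  [0,0,0,0.8,0,0,0],
  [0,0,0,0.8,0,0,0],
])

```text
time_s: 5.65
position: [0.6284, 0.2697, 0.0611]
tcp_rot: [[-0.034, 0.999, 0.001], [0.999, 0.034, 0.0], [0.0, 0.001, -1.0]]
force: [-1.5, 0.7, -0.0]
opening: 0.412
grasp_force: 0.0
```

>>> drive_tool([
  [0,0,0,0,0,0,0],
  [0,0,0,0,0,0,0],
  [0,0,-0.1,0,0,0,0],
  [0,0,-0.2,0,0,0,0],
  [0,0,-0.3,0,0,0,0],
  [0,0,-0.4,0,0,0,0],
  [0,0,-0.5,0,0,0,0],
  [0,0,-0.5,0,0,0,0],
])

```text
time_s: 6.45
position: [0.5699, 0.2676, 0.061]
tcp_rot: [[-0.034, 0.999, 0.004], [0.999, 0.034, 0.0], [0.0, 0.004, -1.0]]
force: [3.2, -0.4, -0.9]
opening: 0.114
grasp_force: 30.0
```

```bash
python3 -c "
from m import *
st()
c=cap('top');W=pts(c);M,h=masks(c)
for m,s in comps((h[...,0]>4)&(h[...,0]<16)&(h[...,1]>130)&(abs(W[...,1]-.27)<.06)&(abs(W[...,0]-.6)<.1),5): rect(W[m],'tab')
"
```

```text
t 6.5 p [0.5699 0.2676 0.061 ] yaw 91.96 zx,zy [0.004 0.   ] open mm 9.9 grip 30.0 F [ 3.2 -0.4 -0.9]
```

>>> drive_tool([
  [40,0,0,0,0,0,0],
  [40,0,0,0,0,0,0],
  [40,0,0,0,0,0,0],
  [50,0,0,-0.4,0,0,0],
  [55,0,0,-0.8,0,0,0],
  [60,0,0,-0.8,0,0,0],
  [60,0,0,-0.8,0,0,0],
])

```text
time_s: 7.2
position: [0.5686, 0.2679, 0.158]
tcp_rot: [[-0.034, 0.999, 0.002], [0.999, 0.034, 0.001], [0.001, 0.002, -1.0]]
force: [0.2, -0.1, -0.5]
opening: 0.643
grasp_force: 0.0
```

```bash
python3 -c "
from m import *
st();c=cap('wrist');W=fpts(c);M,h=masks(c);x,y,z=[W[...,i] for i in range(3)]
rect(W[(h[...,0]>4)&(h[...,0]<16)&(h[...,1]>130)&(abs(y-.27)<.05)&(abs(x-.57)<.08)&(z>.07)&(z<.1)],'tab')
for m,s in comps(M['yellow']&(z>.04)&(z<.06)&(abs(y-.27)<.08)): rect(W[m],'yel')
rect(W[M['blue']&(x>.2)&(x<.55)&(y>.15)&(y<.5)&(z>.018)&(z<.03)],'tray')
"
```

```text
t 7.2 p [0.5686 0.2679 0.158 ] yaw 91.96 zx,zy [0.002 0.001] open mm 55.9 grip 0.0 F [ 0.2 -0.1 -0.5]
tab 501 c [568.4 269.1] size [ 9.  35.9] long axis deg 92.1 z [78.4 90.7 91.8]
tray 2886 c [396.  311.1] size [160.8 208.9] long axis deg 87.2 z [18.8 22.1 23.6]
```

>>> drive_tool([
  [60,0,0,0,0,0,0.56],
  [60,0,0,0,0,0,0.56],
  [60,0,0,0,0,0,0.56],
  [60,0,0,0,0,0,0.56],
  [60,0,0,0,0,0,0.56],
  [60,0,0,0,0,0,0.56],
  [60,0,0,0,0,0,0.56],
])

```text
time_s: 7.95
position: [0.5666, 0.2671, 0.1543]
tcp_rot: [[0.721, 0.693, -0.005], [0.693, -0.721, -0.001], [-0.004, -0.002, -1.0]]
force: [0.1, -1.0, 0.2]
opening: 0.687
grasp_force: 0.0
```

>>> drive_tool([
  [60,0,0,0,0,0,0.56],
  [60,0,0,0,0,0,0.56],
  [60,0,0,0,0,0,0.56],
  [60,0,0,0,0,0,0.56],
  [60,0,0,0,0,0,0.56],
  [60,0,0,0,0,0,0.56],
  [60,0,0,0,0,0,0.56],
])

```text
time_s: 8.65
position: [0.5673, 0.2673, 0.1551]
tcp_rot: [[0.997, -0.073, -0.003], [-0.073, -0.997, -0.001], [-0.003, 0.001, -1.0]]
force: [-0.8, -0.0, 0.5]
opening: 0.689
grasp_force: 0.0
```

```bash
python3 -c "
from m import *
to(.5277,.1067,.1,-4.3)
c=cap('wrist');W=fpts(c);x,y,z=[W[...,i] for i in range(3)]
for m,s in comps((z>.033)&(z<.045)&(x>.49)&(x<.558)&(abs(y-.107)<.04),200): rect(W[m],'finL')
rect(W[masks(c)[0]['blue']&(x>.2)&(x<.55)&(y>.15)&(y<.5)&(z>.018)&(z<.03)],'tray')
"
```

```text
t 8.7 p [0.5673 0.2673 0.1551] yaw -4.19 zx,zy [-0.003 -0.001] open mm 60.0 grip 0.0 F [-0.8 -0.   0.5]
tool shift [-0.23   1.358  0.462] az 0.001
finL 1071 c [540.6 108. ] size [34.3 40.2] long axis deg 87.8 z [36.1 39.6 40.8]
tray 91 c [462.8 267.7] size [ 24.6 138.7] long axis deg 72.4 z [19.3 22.3 23.7]
```

>>> drive_tool([
  [60,-0.115,0.675,0,0,0,0],
  [60,-0.115,0.675,0,0,0,0],
  [60,-0.115,0.675,0,0,0,0],
])

```text
time_s: 9.0
position: [0.5464, 0.1847, 0.1557]
tcp_rot: [[0.997, -0.075, -0.004], [-0.076, -0.997, -0.002], [-0.004, 0.002, -1.0]]
force: [-0.5, 0.5, 0.4]
opening: 0.689
grasp_force: 0.0
```

>>> drive_tool([
  [60,-0.115,0.675,0,0,0,0],
  [60,-0.115,0.675,0,0,0,0],
  [60,-0.115,0.675,0,0,0,0],
  [60,-0.115,0.675,0,0,0,0],
])

```text
time_s: 9.4
position: [0.529, 0.1082, 0.1565]
tcp_rot: [[0.997, -0.075, 0.0], [-0.075, -0.997, 0.001], [0.0, -0.001, -1.0]]
force: [-0.5, 0.1, 0.1]
opening: 0.69
grasp_force: 0.0
```

>>> drive_tool([
  [60,0,0,0.3,0,0,0],
  [60,0,0,0.58,0,0,0],
  [60,0,0,0.58,0,0,0],
  [60,0,0,0.58,0,0,0],
])

```text
time_s: 9.8
position: [0.5288, 0.1093, 0.0867]
tcp_rot: [[0.997, -0.073, -0.001], [-0.073, -0.997, 0.0], [-0.001, -0.0, -1.0]]
force: [-0.2, -0.2, 1.0]
opening: 0.688
grasp_force: 0.0
```

```bash
python3 -c "
from m import *
to(.5277,.1075,.016,-4.3)
c=cap('wrist');cv2.imwrite('pics/w2.png',c['color'])
"
```

```text
t 9.8 p [0.5288 0.1093 0.0867] yaw -4.19 zx,zy [-0.001  0.   ] open mm 59.8 grip 0.0 F [-0.2 -0.2  1. ]
tool shift [-0.007  0.016  0.589] az 0.001
```

View pics/w2.png

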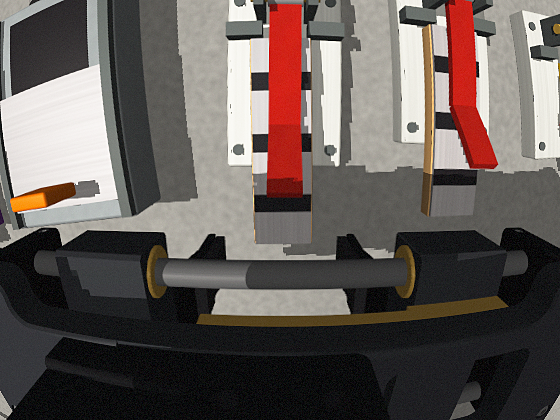

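The picture confirms a silver face with black bands at (283,140), centred between the fingers, and the shutter edge on the yellow line. I'll descend, grip and draw it out.

>>> drive_tool([
  [60,0,0,0.3,0,0,0],
  [60,0,0,0.59,0,0,0],
  [60,0,0,0.59,0,0,0],
  [0,0,0,0.59,0,0,0],
  [0,0,0,0.59,0,0,0],
  [0,0,0,0.59,0,0,0],
  [0,0,0,0.59,0,0,0],
  [0,0,0,0.59,0,0,0],
])

```text
time_s: 10.65
position: [0.53, 0.1082, 0.0179]
tcp_rot: [[0.997, -0.075, 0.004], [-0.075, -0.997, 0.0], [0.004, -0.0, -1.0]]
force: [-0.5, 0.8, 7.4]
opening: 0.46
grasp_force: 30.0
```

>>> drive_tool([
  [0,-0.1,0,0,0,0,0],
  [0,-0.25,0,0,0,0,0],
  [0,-0.4,0,0,0,0,0],
  [0,-0.55,0,0,0,0,0],
  [0,-0.55,0,0,0,0,0],
])

```text
time_s: 11.15
position: [0.4613, 0.1132, 0.0169]
tcp_rot: [[0.997, -0.075, -0.001], [-0.075, -0.997, 0.0], [-0.001, -0.0, -1.0]]
force: [-2.2, 0.6, 2.0]
opening: 0.454
grasp_force: 30.0
```

```bash
python3 -c "
from m import *
st()"
```

```text
t 11.2 p [0.4613 0.1132 0.0169] yaw -4.29 zx,zy [-0.001  0.   ] open mm 39.5 grip 30.0 F [-2.2  0.6  2. ]
```

>>> drive_tool([
  [0,-0.2,0,0,0,0,0],
  [0,-0.4,0,0,0,0,0],
  [0,-0.6,0,0,0,0,0],
  [0,-0.6,0,0,0,0,0],
])

```text
time_s: 11.55
position: [0.3853, 0.1187, 0.0161]
tcp_rot: [[0.997, -0.075, -0.01], [-0.075, -0.997, -0.0], [-0.01, 0.001, -1.0]]
force: [-0.1, 0.2, -2.0]
opening: 0.459
grasp_force: 30.0
```

>>> drive_tool([
  [0,0,0,-0.2,0,0,0],
  [0,0,0,-0.5,0,0,0],
  [0,0,0,-0.85,0,0,0],
  [0,0,0,-0.85,0,0,0],
  [0,0,0,-0.85,0,0,0],
])

```text
time_s: 12.05
position: [0.3927, 0.1185, 0.1192]
tcp_rot: [[0.997, -0.075, 0.004], [-0.075, -0.997, 0.0], [0.004, -0.0, -1.0]]
force: [0.2, -0.2, -1.1]
opening: 0.454
grasp_force: 30.0
```

>>> drive_tool([
  [0,0.15,-0.5,0,0,0,-0.533],
  [0,0.15,-0.5,0,0,0,-0.533],
  [0,0.15,-0.5,0,0,0,-0.533],
  [0,0.15,-0.5,0,0,0,-0.533],
  [0,0.15,-0.5,0,0,0,-0.533],
  [0,0.15,-0.5,0,0,0,-0.533],
  [0,0.15,-0.5,0,0,0,-0.533],
])

```text
time_s: 12.75
position: [0.4127, 0.1767, 0.1165]
tcp_rot: [[0.749, 0.662, -0.004], [0.662, -0.749, -0.001], [-0.003, -0.002, -1.0]]
force: [0.6, -0.3, -1.0]
opening: 0.454
grasp_force: 30.0
```

>>> drive_tool([
  [0,0,0,0,0,0,-0.533],
  [0,0,0,0,0,0,-0.533],
  [0,0,0,0,0,0,-0.533],
  [0,0,0,0,0,0,-0.533],
  [0,0,0,0,0,0,-0.533],
  [0,0,0,0,0,0,-0.533],
  [0,0,0,0,0,0,-0.533],
])

```text
time_s: 13.45
position: [0.4131, 0.1768, 0.1172]
tcp_rot: [[0.048, 0.999, -0.002], [0.999, -0.048, -0.0], [-0.0, -0.002, -1.0]]
force: [-0.2, -0.6, -1.2]
opening: 0.458
grasp_force: 30.0
```

```bash
python3 -c "
from m import *
to(.4243,.274,.05,87.2)
c=cap('wrist');W=fpts(c);cv2.imwrite('pics/w3.png',c['color']);x,y,z=[W[...,i] for i in range(3)]
M=masks(c)[0]['blue']
rect(W[M&(x>.2)&(x<.55)&(y>.15)&(y<.5)&(z>.018)&(z<.03)],'tray')
"
```

```text
t 13.4 p [0.4131 0.1768 0.1172] yaw 87.23 zx,zy [-0.002 -0.   ] open mm 39.8 grip 30.0 F [-0.2 -0.6 -1.2]
tool shift [0.814 0.055 0.559] az 0.0
tray 2781 c [394.5 281.6] size [151.4 159.3] long axis deg 177.1 z [19.1 22.1 23.5]
```

View pics/w3.png

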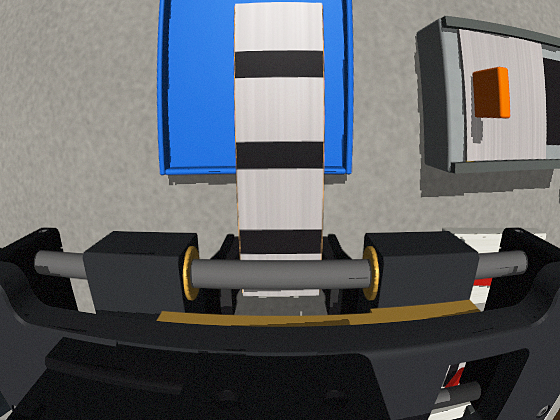

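The carrier is held straight, with the tray at (255,85) ahead of it. I'll lay it down.

>>> drive_tool([
  [0,0.4,0.055,0,0,0,0],
  [0,0.81,0.055,0,0,0,0],
  [0,0.81,0.055,0.3,0,0,0],
  [0,0.81,0.055,0.6,0,0,0],
  [0,0.81,0.055,0.8,0,0,0],
  [0,0.81,0.055,0.89,0,0,0],
  [0,0.81,0.055,0.89,0,0,0],
  [0,0.81,0.055,0.89,0,0,0],
])

```text
time_s: 14.3
position: [0.4251, 0.2738, 0.0117]
tcp_rot: [[0.048, 0.999, 0.001], [0.999, -0.048, 0.0], [0.0, 0.001, -1.0]]
force: [0.3, 0.3, -1.0]
opening: 0.454
grasp_force: 30.0
```

>>> drive_tool([
  [52,0,0,0,0,0,0],
  [52,0,0,0,0,0,0],
  [52,0,0,0,0,0,0],
  [52,0,0,-0.3,0,0,0],
  [55,0,0,-0.6,0,0,0],
  [60,0,0,-0.9,0,0,0],
  [60,0,0,-1,0,0,0],
  [60,0,0,-1,0,0,0],
])

```text
time_s: 15.1
position: [0.4259, 0.2743, 0.1335]
tcp_rot: [[0.047, 0.999, 0.005], [0.999, -0.047, 0.002], [0.002, 0.005, -1.0]]
force: [0.2, 0.7, -0.4]
opening: 0.688
grasp_force: 0.0
```

```bash
python3 -c "
from m import *
st()
c=cap('wrist');W=fpts(c);h=masks(c)[1];x,y,z=[W[...,i] for i in range(3)]
rect(W[(h[...,1]<60)&(h[...,2]>110)&(x>.3)&(x<.48)&(y>.2)&(y<.42)&(z>.012)&(z<.035)],'fin1')
to(.5387,-.021,.15,-2.4)
"
```

```text
t 15.1 p [0.4259 0.2743 0.1335] yaw 87.31 zx,zy [0.005 0.002] open mm 59.9 grip 0.0 F [ 0.2  0.7 -0.4]
fin1 5376 c [396.3 321. ] size [160.3 189.7] long axis deg 87.0 z [21.3 22.5 23.7]
t 15.2 p [0.4248 0.2738 0.132 ] yaw 87.31 zx,zy [0.002 0.001] open mm 59.7 grip 0.0 F [ 0.5 -0.1  0.2]
tool shift [-2.409  1.064 -0.15 ] az 1.044
```

>>> drive_tool([
  [60,-1,0.1,-0.15,0,0,0.522],
  [60,-1,0.1,-0.15,0,0,0.522],
  [60,-1,0.1,-0.15,0,0,0.522],
  [60,-1,0.1,-0.15,0,0,0.522],
  [60,-1,0.1,-0.15,0,0,0.522],
  [60,-1,0.1,-0.15,0,0,0.522],
  [60,-1,0.1,-0.15,0,0,0.522],
])

```text
time_s: 15.85
position: [0.4297, 0.153, 0.1477]
tcp_rot: [[0.738, 0.675, -0.004], [0.675, -0.738, -0.0], [-0.003, -0.002, -1.0]]
force: [0.7, 0.6, 0.0]
opening: 0.689
grasp_force: 0.0
```

>>> drive_tool([
  [60,-0.165,0.84,0,0,0,0.522],
  [60,-0.165,0.84,0,0,0,0.522],
  [60,-0.165,0.84,0,0,0,0.522],
  [60,-0.165,0.84,0,0,0,0.522],
  [60,-0.165,0.84,0,0,0,0.522],
  [60,-0.165,0.84,0,0,0,0.522],
  [60,-0.165,0.84,0,0,0,0.522],
])

```text
time_s: 16.55
position: [0.4836, 0.0656, 0.1481]
tcp_rot: [[0.999, -0.041, -0.003], [-0.041, -0.999, 0.0], [-0.003, -0.0, -1.0]]
force: [-0.1, 0.9, -0.1]
opening: 0.687
grasp_force: 0.0
```

```bash
python3 -c "
from m import *
to(.5387,-.0205,.0867,-2.4)
c=cap('wrist');W=fpts(c);h=masks(c)[1];x,y,z=[W[...,i] for i in range(3)]
for m,s in comps((z>.033)&(z<.045)&(x>.5)&(x<.568)&(abs(y+.02)<.04),200): rect(W[m],'finM')
"
```

```text
t 16.6 p [0.4836 0.0656 0.1481] yaw -2.37 zx,zy [-0.003  0.   ] open mm 59.8 grip 0.0 F [-0.1  0.9 -0.1]
tool shift [0.49  0.698 0.511] az 0.0
finM 2242 c [545.9 -18.8] size [40.1 44.2] long axis deg 177.7 z [36.6 39.6 40.8]
```

>>> drive_tool([
  [60,0.49,0.68,0,0,0,0],
  [60,0.49,0.68,0.2,0,0,0],
  [60,0.49,0.68,0.5,0,0,0],
  [60,0.49,0.68,0.8,0,0,0],
  [60,0.49,0.68,1,0,0,0],
  [60,0.49,0.68,1,0,0,0],
  [60,0.49,0.68,1,0,0,0],
])

```text
time_s: 17.3
position: [0.5394, -0.0182, 0.0289]
tcp_rot: [[0.999, -0.041, -0.001], [-0.041, -0.999, 0.0], [-0.001, -0.0, -1.0]]
force: [-0.0, -0.9, 1.3]
opening: 0.692
grasp_force: 0.0
```

>>> drive_tool([
  [60,0,0,0.1,0,0,0],
  [0,0,0,0.1,0,0,0],
  [0,0,0,0.1,0,0,0],
  [0,0,0,0.1,0,0,0],
  [0,0,0,0.1,0,0,0],
  [0,0,0,0.1,0,0,0],
])

```text
time_s: 17.9
position: [0.5401, -0.0185, 0.0179]
tcp_rot: [[0.999, -0.042, 0.001], [-0.042, -0.999, -0.0], [0.001, 0.0, -1.0]]
force: [-0.1, 0.5, 2.6]
opening: 0.459
grasp_force: 30.0
```

>>> drive_tool([
  [0,-0.1,0,0,0,0,0],
  [0,-0.25,0,0,0,0,0],
  [0,-0.4,0,0,0,0,0],
  [0,-0.55,0,0,0,0,0],
  [0,-0.6,0,0,0,0,0],
  [0,-0.6,0,0,0,0,0],
])

```text
time_s: 18.5
position: [0.4669, -0.0153, 0.0175]
tcp_rot: [[0.999, -0.043, -0.002], [-0.043, -0.999, 0.0], [-0.002, -0.0, -1.0]]
force: [-1.6, -0.2, 0.7]
opening: 0.456
grasp_force: 30.0
```

>>> drive_tool([
  [0,-0.2,0,0,0,0,0],
  [0,-0.4,0,0,0,0,0],
  [0,-0.58,0,0,0,0,0],
  [0,-0.58,0,0,0,0,0],
])

```text
time_s: 18.9
position: [0.3937, -0.0111, 0.0172]
tcp_rot: [[0.999, -0.042, -0.008], [-0.042, -0.999, 0.003], [-0.008, -0.002, -1.0]]
force: [-0.7, 0.4, -2.4]
opening: 0.455
grasp_force: 30.0
```

```bash
python3 -c "
from m import *
st()
c=cap('wrist');W=fpts(c);h=masks(c)[1];x,y,z=[W[...,i] for i in range(3)]
for m,s in comps((z>.03)&(z<.045)&(x>.38)&(x<.568)&(abs(y+.01)<.06),200): rect(W[m],'finM')
"
```

```text
t 18.9 p [ 0.3937 -0.0111  0.0172] yaw -2.43 zx,zy [-0.008  0.003] open mm 39.6 grip 30.0 F [-0.7  0.4 -2.4]
finM 23160 c [456.8 -15.2] size [ 59.5 120.3] long axis deg 176.6 z [36.4 38.1 39.4]
finM 286 c [381.6 -10.1] size [ 3.1 38.6] long axis deg 89.7 z [38.  39.  39.9]
```

>>> drive_tool([
  [0,0,0,-0.2,0,0,0],
  [0,0,0,-0.5,0,0,0],
  [0,0,0,-0.85,0,0,0],
  [0,0,0,-0.85,0,0,0],
  [0,0,0,-0.85,0,0,0],
])

```text
time_s: 19.45
position: [0.4007, -0.0131, 0.1205]
tcp_rot: [[0.999, -0.042, 0.005], [-0.042, -0.999, -0.002], [0.005, 0.001, -1.0]]
force: [-0.6, 0.2, -1.8]
opening: 0.459
grasp_force: 30.0
```

>>> drive_tool([
  [0,0.1,-0.95,0,0,0,-0.522],
  [0,0.1,-0.95,0,0,0,-0.522],
  [0,0.1,-0.95,0,0,0,-0.522],
  [0,0.1,-0.95,0,0,0,-0.522],
  [0,0.1,-0.95,0,0,0,-0.522],
  [0,0.1,-0.95,0,0,0,-0.522],
  [0,0.1,-0.95,0,0,0,-0.522],
])

```text
time_s: 20.15
position: [0.4147, 0.1011, 0.1179]
tcp_rot: [[0.738, 0.675, -0.003], [0.675, -0.738, 0.0], [-0.002, -0.002, -1.0]]
force: [0.2, 0.4, -0.5]
opening: 0.458
grasp_force: 30.0
```

>>> drive_tool([
  [0,0,0,0,0,0,-0.522],
  [0,0,0,0,0,0,-0.522],
  [0,0,0,0,0,0,-0.522],
  [0,0,0,0,0,0,-0.522],
  [0,0,0,0,0,0,-0.522],
  [0,0,0,0,0,0,-0.522],
  [0,0,0,0,0,0,-0.522],
])

```text
time_s: 20.85
position: [0.415, 0.1008, 0.1185]
tcp_rot: [[0.048, 0.999, -0.002], [0.999, -0.048, -0.0], [-0.0, -0.002, -1.0]]
force: [0.8, -0.4, -1.0]
opening: 0.455
grasp_force: 30.0
```

```bash
python3 -c "
from m import *
to(.3623,.2368,.011,87.2)
"
```

```text
t 20.9 p [0.415  0.1008 0.1185] yaw 87.24 zx,zy [-0.002 -0.   ] open mm 39.6 grip 30.0 F [ 0.8 -0.4 -1. ]
tool shift [ 1.111 -0.492  0.896] az 0.0
```

>>> drive_tool([
  [0,0.6,-0.3,0,0,0,0],
  [0,0.6,-0.3,0,0,0,0],
  [0,0.6,-0.3,0,0,0,0],
])

```text
time_s: 21.15
position: [0.3798, 0.1764, 0.1187]
tcp_rot: [[0.045, 0.999, -0.004], [0.999, -0.045, -0.0], [-0.0, -0.004, -1.0]]
force: [0.6, -0.9, -0.4]
opening: 0.462
grasp_force: 30.0
```

>>> drive_tool([
  [0,0.51,-0.192,0,0,0,0],
  [0,0.51,-0.192,0,0,0,0],
  [0,0.51,-0.192,0.3,0,0,0],
  [0,0.51,-0.192,0.6,0,0,0],
  [0,0.51,-0.192,0.8,0,0,0],
  [0,0.51,-0.192,0.89,0,0,0],
  [0,0.51,-0.192,0.89,0,0,0],
  [0,0.51,-0.192,0.89,0,0,0],
])

```text
time_s: 21.95
position: [0.3629, 0.2366, 0.0128]
tcp_rot: [[0.048, 0.999, 0.0], [0.999, -0.048, 0.0], [0.0, 0.0, -1.0]]
force: [0.0, -0.5, -1.7]
opening: 0.457
grasp_force: 30.0
```

>>> drive_tool([
  [52,0,0,0,0,0,0],
  [52,0,0,0,0,0,0],
  [52,0,0,0,0,0,0],
  [52,0,0,-0.3,0,0,0],
  [55,0,0,-0.6,0,0,0],
  [60,0,0,-0.9,0,0,0],
  [60,0,0,-1,0,0,0],
  [60,0,0,-1,0,0,0],
])

```text
time_s: 22.75
position: [0.3637, 0.2373, 0.1349]
tcp_rot: [[0.047, 0.999, 0.006], [0.999, -0.047, 0.002], [0.002, 0.006, -1.0]]
force: [-0.2, 0.4, -0.4]
opening: 0.684
grasp_force: 0.0
```

```bash
python3 -c "
from m import *
st()
c=cap('top');W=pts(c);M,h=masks(c);x,y,z=[W[...,i] for i in range(3)]
for m,s in comps(M['copper']&(y<-.1)&(x<.8)&(x>.3),100): rect(W[m&(z>.005)],'blank')
c=cap('wrist');cv2.imwrite('pics/w4.png',c['color']);W=fpts(c);x,y,z=[W[...,i] for i in range(3)]
g=(masks(c)[1][...,1]<60)&(masks(c)[1][...,2]>110)&(x>.28)&(x<.48)&(y>.2)&(y<.42)&(z>.01)&(z<.04)
for m,s in comps(g,200): rect(W[m],'fin')
to(.590,-.39,.15,93)
"
```

```text
t 22.8 p [0.3637 0.2373 0.1349] yaw 87.32 zx,zy [0.006 0.002] open mm 59.5 grip 0.0 F [-0.2  0.4 -0.4]
blank few 0
blank 412 c [ 589.9 -327.2] size [ 40.2 138.3] long axis deg 92.3 z [ 9.7 17.3 24.2]
blank 426 c [ 484.8 -339. ] size [ 39.1 137.4] long axis deg 84.9 z [10.  17.6 23.8]
blank 433 c [ 365.7 -288.8] size [ 37.3 137.9] long axis deg 84.4 z [10.8 17.3 24.1]
fin 1071 c [428.7 385.4] size [23.5 38. ] long axis deg 176.6 z [21.2 22.5 23.8]
fin 1401 c [427.3 348.1] size [28.6 38.1] long axis deg 177.6 z [21.3 22.5 23.8]
fin 1225 c [368.3 348.5] size [23.6 38.8] long axis deg 177.3 z [21.2 22.5 23.7]
fin 3045 c [364.8 290.9] size [39.  68.7] long axis deg 87.9 z [21.3 22.6 23.7]
fin 1452 c [425.7 308.1] size [28.4 38.4] long axis deg 177.4 z [21.3 22.5 23.7]
fin 1148 c [423.7 270.2] size [24.1 38.3] long axis deg 177.6 z [21.2 22.5 23.6]
fin 1080 c [362.2 234. ] size [22.2 38.8] long axis deg 176.9 z [21.3 22.4 23.5]
t 22.9 p [0.3621 0.2367 0.1328] yaw 87.31 zx,zy [0.001 0.   ] open mm 59.5 grip 0.0 F [-0.5 -0.  -0.1]
tool shift [-5.128  2.142 -0.143] az -0.066
```

View pics/w4.png

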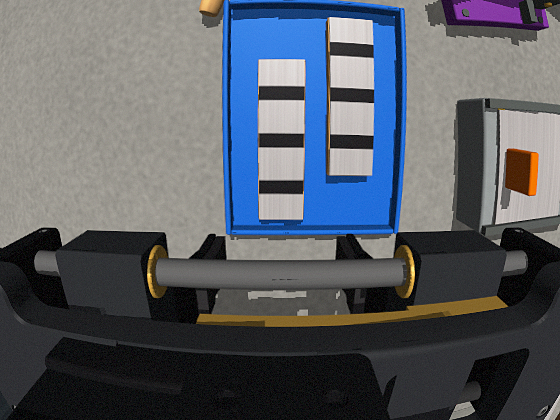

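The picture shows both finished carriers flat in the tray, at (282,140) and (350,95). The top camera shows the third blank was knocked to (0.366, -0.289). I'll fetch the far blank first.

>>> drive_tool([
  [65,-0.845,0.36,-0.02,0,0,0],
  [65,-0.845,0.36,-0.02,0,0,0],
  [65,-0.845,0.36,-0.02,0,0,0],
])

```text
time_s: 23.15
position: [0.4023, 0.1303, 0.134]
tcp_rot: [[0.051, 0.999, -0.0], [0.999, -0.051, -0.001], [-0.001, -0.0, -1.0]]
force: [0.8, 0.2, -0.7]
opening: 0.742
grasp_force: 0.0
```

>>> drive_tool([
  [65,-0.845,0.36,-0.02,0,0,0],
  [65,-0.845,0.36,-0.02,0,0,0],
  [65,-0.845,0.36,-0.02,0,0,0],
])

```text
time_s: 23.45
position: [0.4415, 0.0264, 0.1366]
tcp_rot: [[0.052, 0.999, 0.002], [0.999, -0.052, -0.001], [-0.001, 0.002, -1.0]]
force: [0.8, 0.4, 0.2]
opening: 0.747
grasp_force: 0.0
```

>>> drive_tool([
  [65,-0.845,0.36,-0.02,0,0,0],
  [65,-0.845,0.36,-0.02,0,0,0],
  [65,-0.845,0.36,-0.02,0,0,0],
])

```text
time_s: 23.75
position: [0.4801, -0.0769, 0.1391]
tcp_rot: [[0.051, 0.999, 0.003], [0.999, -0.051, -0.002], [-0.001, 0.003, -1.0]]
force: [0.2, 0.6, 0.8]
opening: 0.747
grasp_force: 0.0
```

>>> drive_tool([
  [65,-0.845,0.36,-0.02,0,0,0],
  [65,-0.845,0.36,-0.02,0,0,0],
  [65,-0.845,0.36,-0.02,0,0,0],
])

```text
time_s: 24.05
position: [0.5183, -0.1802, 0.1415]
tcp_rot: [[0.05, 0.999, 0.003], [0.999, -0.05, -0.002], [-0.002, 0.003, -1.0]]
force: [0.4, -0.8, -0.3]
opening: 0.748
grasp_force: 0.0
```

>>> drive_tool([
  [65,-0.845,0.36,-0.02,0,0,0],
  [65,-0.845,0.36,-0.02,0,0,0],
  [65,-0.845,0.36,-0.02,0,0,0],
])

```text
time_s: 24.35
position: [0.5562, -0.2833, 0.1438]
tcp_rot: [[0.049, 0.999, 0.002], [0.999, -0.049, -0.002], [-0.002, 0.002, -1.0]]
force: [0.3, 0.5, 0.0]
opening: 0.748
grasp_force: 0.0
```

>>> drive_tool([
  [65,-0.845,0.36,-0.02,0,0,-0.06],
  [65,-0.845,0.36,-0.02,0,0,-0.06],
  [65,-0.845,0.36,-0.02,0,0,-0.06],
  [65,-0.845,0.36,-0.02,0,0,-0.06],
  [65,-0.845,0.36,-0.02,0,0,-0.06],
])

```text
time_s: 24.85
position: [0.5915, -0.3798, 0.1455]
tcp_rot: [[-0.044, 0.999, -0.003], [0.999, 0.044, 0.004], [0.004, -0.003, -1.0]]
force: [-0.4, -0.0, 0.2]
opening: 0.743
grasp_force: 0.0
```

```bash
cat > bl.py <<'E'
from m import *
import sys
def blanks(off=.056):
    c=cap('wrist');W=fpts(c);M=masks(c)[0]['copper'];x,y,z=[W[...,i] for i in range(3)]
    for m,s in comps(M&(y<-.15)&(x>.25)&(x<.75)&(z>.012)&(z<.025),150): rect(W[m],'blank')
E
python3 -c "
from bl import *
blanks(); to(.5925,-.383,.004,92.5)"
```

```text
blank 3118 c [ 365.7 -287.1] size [ 39.7 137.8] long axis deg 84.2 z [16.6 17.8 19. ]
blank 6488 c [ 590.8 -325.7] size [ 39.4 137.7] long axis deg 93.0 z [16.2 17.5 18.7]
blank 5476 c [ 485.4 -339. ] size [ 38.7 139.2] long axis deg 85.6 z [16.5 17.6 18.8]
t 24.9 p [ 0.5916 -0.3797  0.1458] yaw 92.55 zx,zy [-0.003  0.004] open mm 64.8 grip 0.0 F [ 0.5 -1.1 -0.3]
tool shift [-0.033  0.01   1.182] az 0.001
```

>>> drive_tool([
  [65,-0.015,0.018,0.3,0,0,0],
  [65,-0.015,0.018,0.6,0,0,0],
  [65,-0.015,0.018,0.6,0,0,0],
  [65,-0.015,0.018,0.6,0,0,0],
])

```text
time_s: 25.3
position: [0.5944, -0.3827, 0.0747]
tcp_rot: [[-0.044, 0.999, -0.002], [0.999, 0.044, 0.002], [0.002, -0.002, -1.0]]
force: [0.4, 0.4, 0.9]
opening: 0.746
grasp_force: 0.0
```

>>> drive_tool([
  [65,0,0,0.3,0,0,0],
  [65,0,0,0.5,0,0,0],
  [65,0,0,0.565,0,0,0],
  [65,0,0,0.565,0,0,0],
  [0,0,0,0.565,0,0,0],
  [0,0,0,0.565,0,0,0],
  [0,0,0,0.565,0,0,0],
  [0,0,0,0.565,0,0,0],
])

```text
time_s: 26.1
position: [0.5953, -0.3853, 0.0082]
tcp_rot: [[-0.043, 0.999, 0.001], [0.999, 0.043, -0.001], [-0.001, 0.001, -1.0]]
force: [0.3, 0.4, 0.2]
opening: 0.468
grasp_force: 0.0
```

>>> drive_tool([
  [0,0,0,0,0,0,0],
  [0,0,0,0,0,0,0],
  [0,0,0,-0.3,0,0,0],
  [0,0,0,-0.6,0,0,0],
  [0,0,0,-0.9,0,0,0],
  [0,0,0,-0.9,0,0,0],
])

```text
time_s: 26.7
position: [0.5979, -0.3875, 0.121]
tcp_rot: [[-0.043, 0.999, 0.009], [0.999, 0.043, -0.008], [-0.008, 0.008, -1.0]]
force: [1.4, -0.8, -0.1]
opening: 0.451
grasp_force: 30.0
```

```bash
python3 -c "
from bl import *
st();c=cap('wrist');W=fpts(c);M=masks(c)[0]['copper'];x,y,z=[W[...,i] for i in range(3)]
for m,s in comps(M&(y<-.15)&(x>.25)&(x<.75)&(z>.03)&(z<.2),150): rect(W[m],'held')
to(.409,-.1656,.12,2.6)"
```

```text
t 26.7 p [ 0.5979 -0.3875  0.121 ] yaw 92.46 zx,zy [ 0.009 -0.008] open mm 39.3 grip 30.0 F [ 1.4 -0.8 -0.1]
held 20515 c [ 593.3 -323.3] size [ 39.7 129.5] long axis deg 92.7 z [128.  129.5 130.8]
t 26.8 p [ 0.5964 -0.3863  0.1181] yaw 92.46 zx,zy [ 0.005 -0.004] open mm 39.7 grip 30.0 F [ 0.3 -0.5 -1.9]
tool shift [ 1.904 -1.481 -0.031] az 1.046
```

>>> drive_tool([
  [0,0.95,-0.76,0,0,0,0],
  [0,0.95,-0.76,0,0,0,0],
  [0,0.95,-0.76,0,0,0,0],
  [0,0.95,-0.76,0,0,0,0],
])

```text
time_s: 27.15
position: [0.4892, -0.265, 0.1114]
tcp_rot: [[-0.045, 0.999, -0.017], [0.999, 0.045, 0.014], [0.015, -0.016, -1.0]]
force: [-0.1, 0.4, -1.6]
opening: 0.454
grasp_force: 30.0
```

>>> drive_tool([
  [0,0.95,-0.78,0,0,0,0.523],
  [0,0.95,-0.78,0,0,0,0.523],
  [0,0.95,-0.78,0,0,0,0.523],
  [0,0.95,-0.78,0,0,0,0.523],
  [0,0.95,-0.78,0,0,0,0.523],
  [0,0.95,-0.78,0,0,0,0.523],
  [0,0.95,-0.78,0,0,0,0.523],
])

```text
time_s: 27.85
position: [0.3997, -0.1644, 0.1142]
tcp_rot: [[0.675, 0.738, -0.002], [0.738, -0.675, 0.002], [-0.0, -0.003, -1.0]]
force: [0.4, 0.0, -1.0]
opening: 0.455
grasp_force: 30.0
```

>>> drive_tool([
  [0,0,0,0,0,0,0.523],
  [0,0,0,0,0,0,0.523],
  [0,0,0,0,0,0,0.523],
  [0,0,0,0,0,0,0.523],
  [0,0,0,0,0,0,0.523],
  [0,0,0,0,0,0,0.523],
  [0,0,0,0,0,0,0.523],
])

```text
time_s: 28.55
position: [0.3999, -0.1647, 0.1144]
tcp_rot: [[0.999, 0.046, -0.002], [0.046, -0.999, 0.001], [-0.002, -0.001, -1.0]]
force: [0.6, -0.2, -0.9]
opening: 0.453
grasp_force: 30.0
```

```bash
cat >> bl.py <<'E'
def held(y0,zmin=.1):
    c=cap('wrist');W=fpts(c);M=masks(c)[0]['copper'];x,y,z=[W[...,i] for i in range(3)]
    m=M&(abs(y-y0)<.06)&(x>.3)&(x<.7)&(z>zmin)&(z<.16); rect(W[m],'held')
def deck(yc):
    c=cap('wrist');W=fpts(c);h=masks(c)[1];x,y,z=[W[...,i] for i in range(3)]
    d=(abs(y-yc)<.055)&(x>.45)&(h[...,1]<60)&(h[...,2]>110)&(z>.016)&(z<.028)
    rect(W[d],'deck'); P=W[d]
    for a in (.58,.60,.62,.64):
        q=P[abs(P[:,0]-a)<.003]
        if len(q)>3: print(a,'edges',np.round([q[:,1].min()*1e3,q[:,1].max()*1e3,500*(q[:,1].min()+q[:,1].max())],1))
    print('front x',np.round(np.percentile(P[:,0],1)*1e3,1))
E
python3 -c "
from bl import *
to(.394,-.1663,.031,2.6); held(-.166); deck(-.158)"
```

```text
t 28.6 p [ 0.3999 -0.1647  0.1144] yaw 2.62 zx,zy [-0.002  0.001] open mm 39.4 grip 30.0 F [ 0.6 -0.2 -0.9]
tool shift [-0.048  0.012  0.695] az 0.0
held 20440 c [ 463.2 -166.5] size [ 49.6 129.3] long axis deg 3.0 z [122.1 123.4 124.6]
deck 281 c [ 566.9 -158.8] size [ 5.8 79.2] long axis deg 92.5 z [20.9 22.4 23.7]
front x 563.4
```

>>> drive_tool([
  [0,0,0.012,0.3,0,0,0],
  [0,0,0.012,0.55,0,0,0],
  [0,0,0.012,0.69,0,0,0],
  [0,0,0.012,0.69,0,0,0],
  [0,0,0.012,0.69,0,0,0],
])

```text
time_s: 29.15
position: [0.4004, -0.1664, 0.0322]
tcp_rot: [[0.999, 0.045, -0.001], [0.045, -0.999, 0.001], [-0.001, -0.001, -1.0]]
force: [0.1, -0.9, -0.9]
opening: 0.459
grasp_force: 30.0
```

>>> drive_tool([
  [0,0.15,0,0,0,0,0],
  [0,0.3,0,0,0,0,0],
  [0,0.42,0,0,0,0,0],
  [0,0.54,0,0,0,0,0],
  [0,0.66,0,0,0,0,0],
  [0,0.66,0,0,0,0,0],
])

```text
time_s: 29.75
position: [0.4668, -0.1567, 0.0314]
tcp_rot: [[0.998, 0.049, -0.028], [0.049, -0.999, 0.013], [-0.027, -0.014, -1.0]]
force: [-19.7, -0.7, -0.0]
opening: 0.457
grasp_force: 29.9
```

```bash
python3 -c "
from bl import *
to(.5243,-.1604,.03,2.6); held(-.166,.03)
c=cap('wrist');cv2.imwrite('pics/w5.png',c['color'])"
```

```text
t 29.8 p [ 0.4668 -0.1567  0.0314] yaw 2.83 zx,zy [-0.028  0.013] open mm 39.8 grip 29.9 F [-19.7  -0.7  -0. ]
tool shift [ 0.477  0.054 -0.002] az 0.003
held 16920 c [ 529.9 -167. ] size [ 63.2 128.1] long axis deg 1.8 z [39.1 40.3 41.5]
```

View pics/w5.png

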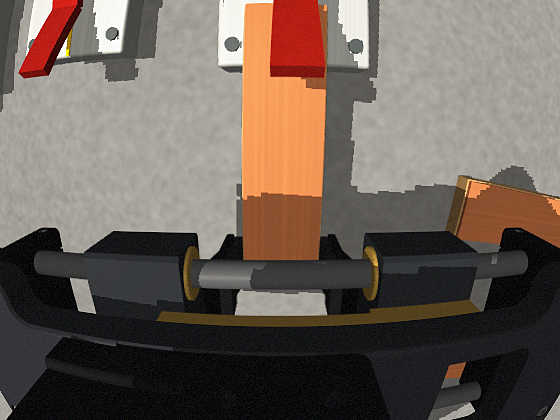

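The carrier's nose is at the arm lip, with 20 N of resistance, and it sits about 5 mm left of the deck centre. I'll keep pushing with a small correction to the right.

>>> drive_tool([
  [0,0,0.05,0,0,0,0],
  [0,0.08,0.05,0,0,0,0],
  [0,0.16,0.05,0,0,0,0],
  [0,0.16,0.05,0,0,0,0],
])

```text
time_s: 30.25
position: [0.4956, -0.1662, 0.0324]
tcp_rot: [[0.999, 0.046, -0.007], [0.046, -0.999, 0.003], [-0.006, -0.003, -1.0]]
force: [-3.3, 1.2, -2.9]
opening: 0.456
grasp_force: 30.0
```

```bash
python3 -c "
from bl import *
to(.5243,-.1604,.03,2.6); held(-.166,.03)"
```

```text
t 30.2 p [ 0.4956 -0.1662  0.0324] yaw 2.66 zx,zy [-0.007  0.003] open mm 39.7 grip 30.0 F [-3.3  1.2 -2.9]
tool shift [ 0.241 -0.037  0.019] az 0.001
held 13249 c [ 556.4 -163.5] size [ 39.6 124.5] long axis deg 2.5 z [39.4 41.1 42.4]
```

>>> drive_tool([
  [0,0.06,-0.037,0.01,0,0,0],
  [0,0.12,-0.037,0.01,0,0,0],
  [0,0.18,-0.037,0.01,0,0,0],
  [0,0.24,-0.037,0.01,0,0,0],
  [0,0.26,-0.037,0.01,0,0,0],
  [0,0.26,-0.037,0.01,0,0,0],
])

```text
time_s: 30.9
position: [0.5311, -0.1625, 0.0312]
tcp_rot: [[0.999, 0.045, 0.002], [0.045, -0.999, -0.001], [0.002, 0.001, -1.0]]
force: [-2.4, 0.0, -4.0]
opening: 0.458
grasp_force: 30.0
```

```bash
python3 -c "
from bl import *
to(.5243,-.1604,.03,2.6); held(-.166,.03); deck(-.158)"
```

```text
t 30.9 p [ 0.5311 -0.1625  0.0312] yaw 2.57 zx,zy [ 0.002 -0.001] open mm 39.8 grip 30.0 F [-2.4  0.  -4. ]
tool shift [-0.056 -0.02   0.01 ] az -0.0
held 9437 c [ 593.6 -176.2] size [ 72.5 126.7] long axis deg 2.7 z [38.9 40.3 41.6]
deck 10473 c [ 615.4 -156.5] size [ 80.4 102.6] long axis deg 2.6 z [21.4 22.5 23.7]
0.58 edges [-197.9 -118.3 -158.1]
0.6 edges [-196.9 -117.5 -157.2]
0.62 edges [-196.4 -116.7 -156.5]
0.64 edges [-195.5 -115.5 -155.5]
front x 565.0
```

```bash
cat >> bl.py <<'E'
def inst(hx,hy,yaw):
    c=cap('wrist');W=fpts(c);M=masks(c)[0]['copper'];a=np.radians(yaw);d=W[...,:2]-[hx,hy]
    u=d[...,0]*np.cos(a)+d[...,1]*np.sin(a); v=-d[...,0]*np.sin(a)+d[...,1]*np.cos(a); z=W[...,2]
    m=M&(z>.034)&(z<.046)&(abs(v)<.032)&(abs(u)<.15); U,V=u[m]*1e3,v[m]*1e3
    print('copper top: u range',np.round(np.percentile(U,[.2,1,99,99.8]),1))
    for k in range(-70,71,15):
        q=V[abs(U-k)<3]
        if len(q)>5: print(' u',k,'v',np.round([q.min(),q.max(),(q.min()+q.max())/2],1),end=';')
    print()
E
python3 -c "
from bl import *
inst(.5838,-.1577,2.6)"
```

```text
copper top: u range [-53.9 -53.3  68.2  69.4]
 u -55 v [-21.3  16.4  -2.5]; u -40 v [-22.2  17.3  -2.5]; u -25 v [-21.5  17.2  -2.2]; u -10 v [-21.7  16.5  -2.6]; u 5 v [-22.3  16.2  -3. ]; u 20 v [-22.1  16.5  -2.8]; u 35 v [-22.1  16.5  -2.8]; u 50 v [-22.3  16.7  -2.8]; u 65 v [-21.6  17.   -2.3];
```

Blank 1 is in station R: its far end is at +69.4 mm against the stops, 2.6 mm off centre, and straight. I'll release it and go for blank 2.

>>> drive_tool([
  [58,0,0,0,0,0,0],
  [58,0,0,0,0,0,0],
  [58,0,0,0,0,0,0],
  [58,0,0,-0.3,0,0,0],
  [60,0,0,-0.7,0,0,0],
  [65,0,0,-1,0,0,0],
  [65,0,0,-1,0,0,0],
])

```text
time_s: 31.75
position: [0.5342, -0.1642, 0.1569]
tcp_rot: [[0.999, 0.045, 0.012], [0.045, -0.999, -0.006], [0.012, 0.007, -1.0]]
force: [0.4, -0.5, 0.1]
opening: 0.733
grasp_force: 0.0
```

>>> drive_tool([
  [65,-0.2,1,0,0,0,-0.483],
  [65,-0.2,1,0,0,0,-0.483],
  [65,-0.2,1,0,0,0,-0.483],
  [65,-0.2,1,0,0,0,-0.483],
  [65,-0.2,1,0,0,0,-0.483],
  [65,-0.2,1,0,0,0,-0.483],
  [65,-0.2,1,0,0,0,-0.483],
])

```text
time_s: 32.45
position: [0.5113, -0.283, 0.1507]
tcp_rot: [[0.721, 0.693, -0.0], [0.693, -0.721, 0.0], [0.0, -0.0, -1.0]]
force: [1.0, -0.2, -0.4]
opening: 0.75
grasp_force: 0.0
```

>>> drive_tool([
  [65,-0.6,0.5,0,0,0,-0.483],
  [65,-0.6,0.5,0,0,0,-0.483],
  [65,-0.6,0.5,0,0,0,-0.483],
  [65,-0.6,0.5,0,0,0,-0.483],
  [65,-0.6,0.5,0,0,0,-0.483],
  [65,-0.6,0.5,0,0,0,-0.483],
  [65,-0.6,0.5,0,0,0,-0.483],
])

```text
time_s: 33.15
position: [0.5016, -0.376, 0.151]
tcp_rot: [[0.08, 0.997, -0.0], [0.997, -0.08, 0.0], [0.0, -0.0, -1.0]]
force: [-0.0, 0.2, -0.6]
opening: 0.745
grasp_force: 0.0
```

```bash
python3 -c "
from bl import *
blanks(); to(.4811,-.3948,.007,85.6)"
```

```text
blank 4630 c [ 365.8 -287.5] size [ 39.1 139. ] long axis deg 84.3 z [16.5 17.7 18.9]
blank 6120 c [ 485.  -338.6] size [ 39.1 138. ] long axis deg 85.4 z [16.1 17.5 18.7]
t 33.2 p [ 0.5016 -0.376   0.1511] yaw 85.44 zx,zy [-0.  0.] open mm 65.0 grip 0.0 F [ 0.1  0.5 -0.4]
tool shift [-0.17  -0.158  1.201] az -0.002
```

>>> drive_tool([
  [65,-0.165,-0.162,0.3,0,0,0],
  [65,-0.165,-0.162,0.6,0,0,0],
  [65,-0.165,-0.162,0.6,0,0,0],
  [65,-0.165,-0.162,0.6,0,0,0],
])

```text
time_s: 33.6
position: [0.4806, -0.3942, 0.079]
tcp_rot: [[0.078, 0.997, -0.001], [0.997, -0.078, 0.001], [0.001, -0.001, -1.0]]
force: [-0.1, 0.3, 0.3]
opening: 0.744
grasp_force: 0.0
```

>>> drive_tool([
  [65,0,0,0.3,0,0,0],
  [65,0,0,0.5,0,0,0],
  [65,0,0,0.59,0,0,0],
  [65,0,0,0.59,0,0,0],
  [0,0,0,0.59,0,0,0],
  [0,0,0,0.59,0,0,0],
  [0,0,0,0.59,0,0,0],
  [0,0,0,0.59,0,0,0],
])

```text
time_s: 34.4
position: [0.4811, -0.3951, 0.0094]
tcp_rot: [[0.077, 0.997, 0.001], [0.997, -0.077, -0.001], [-0.001, 0.001, -1.0]]
force: [0.5, -1.0, 1.0]
opening: 0.473
grasp_force: 0.4
```

>>> drive_tool([
  [0,0,0,0,0,0,0],
  [0,0,0,0,0,0,0],
  [0,0,0,0,0,0,0],
])

```text
time_s: 34.7
position: [0.4811, -0.3952, 0.0093]
tcp_rot: [[0.077, 0.997, 0.001], [0.997, -0.077, -0.001], [-0.001, 0.001, -1.0]]
force: [-0.2, -0.0, 5.8]
opening: 0.456
grasp_force: 30.0
```

>>> drive_tool([
  [0,0,0,-0.3,0,0,0],
  [0,0,0,-0.6,0,0,0],
  [0,0,0,-0.9,0,0,0],
  [0,0,0,-0.9,0,0,0],
])

```text
time_s: 35.1
position: [0.4828, -0.3972, 0.1211]
tcp_rot: [[0.077, 0.997, 0.006], [0.997, -0.077, -0.008], [-0.007, 0.007, -1.0]]
force: [0.5, -1.3, -2.0]
opening: 0.455
grasp_force: 30.0
```

```bash
python3 -c "
from bl import *
import math
to(.4055,-.0156,.115,-2.4)"
```

```text
t 35.1 p [ 0.4828 -0.3972  0.1211] yaw 85.6 zx,zy [ 0.006 -0.008] open mm 39.6 grip 30.0 F [ 0.5 -1.3 -2. ]
tool shift [ 3.122 -0.887  0.022] az 1.024
```

>>> drive_tool([
  [0,0.99,-0.27,0,0,0,0],
  [0,0.99,-0.27,0,0,0,0],
  [0,0.99,-0.27,0,0,0,0],
  [0,0.99,-0.27,0,0,0,0],
])

```text
time_s: 35.5
position: [0.4543, -0.2683, 0.1148]
tcp_rot: [[0.074, 0.997, -0.006], [0.997, -0.074, 0.006], [0.005, -0.007, -1.0]]
force: [0.2, -0.1, -0.9]
opening: 0.45
grasp_force: 30.0
```

>>> drive_tool([
  [0,1,-0.27,0,0,0,0],
  [0,1,-0.27,0,0,0,0],
  [0,1,-0.27,0,0,0,0],
  [0,1,-0.27,0,0,0,0],
])

```text
time_s: 35.9
position: [0.4321, -0.1484, 0.1154]
tcp_rot: [[0.074, 0.997, -0.004], [0.997, -0.074, 0.003], [0.003, -0.005, -1.0]]
force: [0.4, 0.1, -1.2]
opening: 0.453
grasp_force: 30.0
```

>>> drive_tool([
  [0,1,-0.27,0,0,0,0.512],
  [0,1,-0.27,0,0,0,0.512],
  [0,1,-0.27,0,0,0,0.512],
  [0,1,-0.27,0,0,0,0.512],
  [0,1,-0.27,0,0,0,0.512],
  [0,1,-0.27,0,0,0,0.512],
  [0,1,-0.27,0,0,0,0.512],
])

```text
time_s: 36.6
position: [0.413, -0.0309, 0.1161]
tcp_rot: [[0.748, 0.663, 0.002], [0.663, -0.748, -0.001], [0.001, 0.002, -1.0]]
force: [0.6, -0.7, -1.2]
opening: 0.452
grasp_force: 30.0
```

>>> drive_tool([
  [0,0,0,0,0,0,0.512],
  [0,0,0,0,0,0,0.512],
  [0,0,0,0,0,0,0.512],
  [0,0,0,0,0,0,0.512],
  [0,0,0,0,0,0,0.512],
  [0,0,0,0,0,0,0.512],
  [0,0,0,0,0,0,0.512],
])

```text
time_s: 37.3
position: [0.4118, -0.0301, 0.1162]
tcp_rot: [[0.999, -0.04, 0.0], [-0.04, -0.999, -0.0], [0.0, 0.0, -1.0]]
force: [-1.1, -0.7, -0.9]
opening: 0.451
grasp_force: 30.0
```

```bash
python3 -c "
from bl import *
to(.4093,-.0157,.0325,-2.4); held(-.0135); deck(-.022)"
```

```text
t 37.3 p [ 0.4118 -0.0301  0.1162] yaw -2.28 zx,zy [ 0. -0.] open mm 39.2 grip 30.0 F [-1.1 -0.7 -0.9]
tool shift [-0.026 -0.12   0.697] az 0.001
held 19730 c [473.2 -33.5] size [ 39.6 126.8] long axis deg 177.0 z [122.9 124.1 125.2]
deck 531 c [579.2 -22.7] size [ 8.1 79. ] long axis deg 86.8 z [20.9 22.3 23.8]
0.58 edges [-62.3  16.6 -22.9]
front x 574.4
```

>>> drive_tool([
  [0,0,-0.12,0.3,0,0,0],
  [0,0,-0.12,0.55,0,0,0],
  [0,0,-0.12,0.69,0,0,0],
  [0,0,-0.12,0.69,0,0,0],
  [0,0,-0.12,0.69,0,0,0],
])

```text
time_s: 37.9
position: [0.4119, -0.0151, 0.0335]
tcp_rot: [[0.999, -0.041, -0.001], [-0.041, -0.999, 0.0], [-0.001, -0.0, -1.0]]
force: [-0.4, 0.4, -1.4]
opening: 0.458
grasp_force: 30.0
```

>>> drive_tool([
  [0,0.15,0,0,0,0,0],
  [0,0.3,0,0,0,0,0],
  [0,0.45,0,0,0,0,0],
  [0,0.55,0,0,0,0,0],
  [0,0.65,0,0,0,0,0],
  [0,0.75,0,0,0,0,0],
  [0,0.75,0,0,0,0,0],
])

```text
time_s: 38.6
position: [0.4819, -0.014, 0.0318]
tcp_rot: [[0.998, -0.04, -0.042], [-0.04, -0.999, 0.009], [-0.042, -0.008, -0.999]]
force: [-23.4, 1.0, 0.1]
opening: 0.456
grasp_force: 30.0
```

```bash
python3 -c "
from bl import *
to(.5391,-.0211,.0315,-2.4); inst(.5958,-.0235,-2.4)"
```

```text
t 38.6 p [ 0.4819 -0.014   0.0318] yaw -2.27 zx,zy [-0.042  0.009] open mm 39.6 grip 30.0 F [-23.4   1.    0.1]
tool shift [ 0.478  0.04  -0.018] az 0.002
copper top: u range [-115.3 -114.2    6.2    8. ]
 u -70 v [-16.3  22.6   3.2]; u -55 v [-16.5  21.7   2.6]; u -40 v [-17.2  21.8   2.3]; u -25 v [-16.8  21.3   2.3]; u -10 v [-17.4  21.    1.8]; u 5 v [-18.   20.6   1.3];
```

>>> drive_tool([
  [0,0.04,0.01,0,0,0,0],
  [0,0.1,0.01,0,0,0,0],
  [0,0.15,0.01,0,0,0,0],
  [0,0.15,0.01,0,0,0,0],
])

```text
time_s: 39.05
position: [0.5185, -0.0205, 0.0341]
tcp_rot: [[0.999, -0.041, -0.003], [-0.041, -0.999, 0.001], [-0.003, -0.0, -1.0]]
force: [-3.9, 0.8, -3.2]
opening: 0.454
grasp_force: 30.0
```

```bash
python3 -c "
from bl import *
to(.5391,-.0211,.0315,-2.4); inst(.5958,-.0235,-2.4)"
```

```text
t 39.0 p [ 0.5185 -0.0205  0.0341] yaw -2.37 zx,zy [-0.003  0.001] open mm 39.5 grip 30.0 F [-3.9  0.8 -3.2]
tool shift [ 0.172 -0.002  0.021] az 0.0
copper top: u range [-78.9 -78.2  42.1  43.6]
 u -70 v [-20.   19.2  -0.4]; u -55 v [-20.   18.9  -0.6]; u -40 v [-19.8  18.4  -0.7]; u -25 v [-20.6  18.5  -1. ]; u -10 v [-19.9  17.9  -1. ]; u 5 v [-20.7  18.2  -1.2]; u 20 v [-20.8  18.3  -1.2]; u 35 v [-21.   17.7  -1.7];
```

>>> drive_tool([
  [0,0.06,0,0.015,0,0,0],
  [0,0.12,0,0.015,0,0,0],
  [0,0.18,0,0.015,0,0,0],
  [0,0.23,0,0.015,0,0,0],
  [0,0.25,0,0.015,0,0,0],
  [0,0.25,0,0.015,0,0,0],
])

```text
time_s: 39.7
position: [0.5434, -0.0217, 0.0314]
tcp_rot: [[0.999, -0.041, -0.014], [-0.041, -0.999, 0.001], [-0.014, -0.001, -1.0]]
force: [-15.3, -3.5, 3.8]
opening: 0.454
grasp_force: 30.0
```

```bash
python3 -c "
from bl import *
st(); inst(.5958,-.0235,-2.4)"
```

```text
t 39.7 p [ 0.5434 -0.0217  0.0314] yaw -2.35 zx,zy [-0.014  0.001] open mm 39.5 grip 30.0 F [-15.3  -3.5   3.8]
copper top: u range [-53.9 -53.2  67.5  68.6]
 u -55 v [-19.5  18.5  -0.5]; u -40 v [-20.5  18.8  -0.8]; u -25 v [-20.5  18.9  -0.8]; u -10 v [-20.2  18.1  -1. ]; u 5 v [-20.7  18.   -1.3]; u 20 v [-21.   17.6  -1.7]; u 35 v [-20.9  17.4  -1.7]; u 50 v [-21.4  17.5  -1.9]; u 65 v [-21.7  17.2  -2.2];
```

Blank 2 is against the stops in station M, with about 15 N measured. I'll release it and go for blank 3.

>>> drive_tool([
  [58,0,0,0,0,0,0],
  [58,0,0,0,0,0,0],
  [58,0,0,0,0,0,0],
  [58,0,0,-0.3,0,0,0],
  [60,0,0,-0.7,0,0,0],
  [65,0,0,-1,0,0,0],
  [65,0,0,-1,0,0,0],
])

```text
time_s: 40.45
position: [0.5556, -0.0231, 0.1579]
tcp_rot: [[0.999, -0.042, 0.016], [-0.042, -0.999, -0.004], [0.016, 0.003, -1.0]]
force: [0.7, -0.1, -0.3]
opening: 0.734
grasp_force: 0.0
```

>>> drive_tool([
  [65,-0.5,1,0,0,0,-0.504],
  [65,-0.5,1,0,0,0,-0.504],
  [65,-0.5,1,0,0,0,-0.504],
  [65,-0.5,1,0,0,0,-0.504],
  [65,-0.5,1,0,0,0,-0.504],
  [65,-0.5,1,0,0,0,-0.504],
  [65,-0.5,1,0,0,0,-0.504],
])

```text
time_s: 41.15
position: [0.4854, -0.1399, 0.1516]
tcp_rot: [[0.756, 0.654, 0.001], [0.654, -0.756, -0.001], [0.001, 0.001, -1.0]]
force: [-0.3, -0.7, -0.3]
opening: 0.747
grasp_force: 0.0
```

>>> drive_tool([
  [65,-0.9,0.4,0,0,0,-0.504],
  [65,-0.9,0.4,0,0,0,-0.504],
  [65,-0.9,0.4,0,0,0,-0.504],
  [65,-0.9,0.4,0,0,0,-0.504],
  [65,-0.9,0.4,0,0,0,-0.504],
  [65,-0.9,0.4,0,0,0,-0.504],
  [65,-0.9,0.4,0,0,0,-0.504],
])

```text
time_s: 41.85
position: [0.4349, -0.2467, 0.1516]
tcp_rot: [[0.102, 0.995, 0.001], [0.995, -0.102, -0.001], [-0.001, 0.001, -1.0]]
force: [0.0, -0.7, 0.7]
opening: 0.746
grasp_force: 0.0
```

```bash
python3 -c "
from bl import *
blanks(); to(.3602,-.3432,.008,84.3)"
```

```text
blank 2767 c [ 368.4 -261.2] size [38.5 86.3] long axis deg 84.7 z [16.2 17.6 18.7]
blank 236 c [ 361.3 -347.2] size [17.1 27.3] long axis deg 171.9 z [16.5 17.5 18.6]
t 41.9 p [ 0.4349 -0.2466  0.1516] yaw 84.11 zx,zy [ 0.001 -0.   ] open mm 65.3 grip 0.0 F [ 0.4 -0.2  0.4]
tool shift [-0.864 -0.537  1.197] az -0.002
```

>>> drive_tool([
  [65,-0.864,-0.537,0,0,0,0],
  [65,-0.864,-0.537,0,0,0,0],
  [65,-0.864,-0.537,0.3,0,0,0],
  [65,-0.864,-0.537,0.6,0,0,0],
  [65,-0.864,-0.537,0.6,0,0,0],
  [65,-0.864,-0.537,0.6,0,0,0],
])

```text
time_s: 42.5
position: [0.3599, -0.3425, 0.0795]
tcp_rot: [[0.101, 0.995, -0.001], [0.995, -0.101, 0.002], [0.001, -0.001, -1.0]]
force: [0.7, 0.1, 0.3]
opening: 0.747
grasp_force: 0.0
```

```bash
python3 -c "
from bl import *
blanks(); to(.3602,-.3432,.008,84.3)"
```

```text
blank 10612 c [ 365.9 -287.5] size [ 39.4 138. ] long axis deg 84.3 z [16.3 17.5 18.6]
t 42.5 p [ 0.3606 -0.3431  0.0805] yaw 84.23 zx,zy [ 0.001 -0.001] open mm 65.5 grip 0.0 F [-0.9 -1.1  0.4]
tool shift [-0.001 -0.003  0.604] az -0.001
```

>>> drive_tool([
  [65,0,0,0.3,0,0,0],
  [65,0,0,0.5,0,0,0],
  [65,0,0,0.59,0,0,0],
  [65,0,0,0.59,0,0,0],
  [0,0,0,0.59,0,0,0],
  [0,0,0,0.59,0,0,0],
  [0,0,0,0.59,0,0,0],
  [0,0,0,0.59,0,0,0],
])

```text
time_s: 43.35
position: [0.3603, -0.3436, 0.0097]
tcp_rot: [[0.101, 0.995, 0.001], [0.995, -0.101, -0.002], [-0.001, 0.001, -1.0]]
force: [1.8, -0.5, 0.7]
opening: 0.466
grasp_force: 0.5
```

>>> drive_tool([
  [0,0,0,0,0,0,0],
  [0,0,0,0,0,0,0],
  [0,0,0,0,0,0,0],
])

```text
time_s: 43.65
position: [0.3603, -0.3436, 0.0097]
tcp_rot: [[0.101, 0.995, 0.001], [0.995, -0.101, -0.001], [-0.001, 0.001, -1.0]]
force: [0.8, 1.3, 5.7]
opening: 0.456
grasp_force: 30.0
```

>>> drive_tool([
  [0,0,0,-0.3,0,0,0],
  [0,0,0,-0.6,0,0,0],
  [0,0,0,-0.9,0,0,0],
  [0,0,0,-0.9,0,0,0],
])

```text
time_s: 44.05
position: [0.3615, -0.3454, 0.1207]
tcp_rot: [[0.101, 0.995, 0.005], [0.995, -0.101, -0.007], [-0.007, 0.006, -1.0]]
force: [1.1, -0.4, -2.6]
opening: 0.455
grasp_force: 30.0
```

```bash
python3 -c "
from bl import *
to(.400,.1162,.115,-4.3); held(-.28)"
```

```text
t 44.0 p [ 0.3615 -0.3454  0.1207] yaw 84.23 zx,zy [ 0.005 -0.007] open mm 39.6 grip 30.0 F [ 1.1 -0.4 -2.6]
tool shift [ 3.86  -0.068  0.021] az 1.03
held 18662 c [ 367.2 -281. ] size [ 39.8 122.3] long axis deg 83.8 z [126.2 127.6 128.9]
```

>>> drive_tool([
  [0,0.965,0.25,0,0,0,0],
  [0,0.965,0.25,0,0,0,0],
  [0,0.965,0.25,0,0,0,0],
  [0,0.965,0.25,0,0,0,0],
])

```text
time_s: 44.5
position: [0.4001, -0.2267, 0.1154]
tcp_rot: [[0.097, 0.995, -0.004], [0.995, -0.097, 0.004], [0.004, -0.005, -1.0]]
force: [-0.3, -1.2, -1.6]
opening: 0.457
grasp_force: 30.0
```

>>> drive_tool([
  [0,0.965,0.25,0,0,0,0],
  [0,0.965,0.25,0,0,0,0],
  [0,0.965,0.25,0,0,0,0],
  [0,0.965,0.25,0,0,0,0],
])

```text
time_s: 44.9
position: [0.4426, -0.1168, 0.1159]
tcp_rot: [[0.097, 0.995, -0.002], [0.995, -0.097, 0.001], [0.001, -0.002, -1.0]]
force: [-0.5, -0.3, -1.6]
opening: 0.453
grasp_force: 30.0
```

>>> drive_tool([
  [0,0.965,-0.2,0,0,0,0],
  [0,0.965,-0.2,0,0,0,0],
  [0,0.965,-0.2,0,0,0,0],
  [0,0.965,-0.2,0,0,0,0],
])

```text
time_s: 45.3
position: [0.4293, -0.0001, 0.1162]
tcp_rot: [[0.098, 0.995, -0.003], [0.995, -0.098, 0.0], [0.0, -0.003, -1.0]]
force: [-0.7, 0.1, -2.5]
opening: 0.45
grasp_force: 30.0
```

>>> drive_tool([
  [0,0.965,-0.36,0,0,0,0.515],
  [0,0.965,-0.36,0,0,0,0.515],
  [0,0.965,-0.36,0,0,0,0.515],
  [0,0.965,-0.36,0,0,0,0.515],
  [0,0.965,-0.36,0,0,0,0.515],
  [0,0.965,-0.36,0,0,0,0.515],
  [0,0.965,-0.36,0,0,0,0.515],
])

```text
time_s: 46.0
position: [0.4008, 0.1169, 0.1166]
tcp_rot: [[0.768, 0.641, 0.001], [0.641, -0.768, -0.001], [0.0, 0.001, -1.0]]
force: [0.6, 0.7, -1.9]
opening: 0.454
grasp_force: 30.0
```

>>> drive_tool([
  [0,0,0,0,0,0,0.515],
  [0,0,0,0,0,0,0.515],
  [0,0,0,0,0,0,0.515],
  [0,0,0,0,0,0,0.515],
  [0,0,0,0,0,0,0.515],
  [0,0,0,0,0,0,0.515],
  [0,0,0,0,0,0,0.515],
])

```text
time_s: 46.7
position: [0.3999, 0.1176, 0.1168]
tcp_rot: [[0.997, -0.073, -0.0], [-0.073, -0.997, -0.0], [-0.0, 0.0, -1.0]]
force: [0.9, 0.2, -2.0]
opening: 0.452
grasp_force: 30.0
```

```bash
python3 -c "
from bl import *
to(.400,.1162,.0325,-4.3); held(.11); deck(.104)"
```

```text
t 46.7 p [0.3999 0.1176 0.1168] yaw -4.19 zx,zy [-0. -0.] open mm 39.3 grip 30.0 F [ 0.9  0.2 -2. ]
tool shift [0.001 0.012 0.702] az 0.001
held 19613 c [461.  112.1] size [ 39.6 127.7] long axis deg 175.1 z [122.9 124.2 125.3]
deck 354 c [567.7 103.8] size [ 5.5 79.1] long axis deg 86.5 z [20.6 22.2 23.6]
front x 563.0
```

>>> drive_tool([
  [0,0,0.005,0.3,0,0,0],
  [0,0,0.005,0.55,0,0,0],
  [0,0,0.005,0.69,0,0,0],
  [0,0,0.005,0.69,0,0,0],
  [0,0,0.005,0.69,0,0,0],
])

```text
time_s: 47.3
position: [0.3995, 0.1179, 0.0341]
tcp_rot: [[0.997, -0.074, -0.001], [-0.074, -0.997, -0.0], [-0.001, 0.0, -1.0]]
force: [0.5, -0.1, -1.1]
opening: 0.452
grasp_force: 30.0
```

>>> drive_tool([
  [0,0.15,0,0,0,0,0],
  [0,0.3,0,0,0,0,0],
  [0,0.45,0,0,0,0,0],
  [0,0.55,0,0,0,0,0],
  [0,0.65,0,0,0,0,0],
  [0,0.75,0,0,0,0,0],
  [0,0.75,0,0,0,0,0],
])

```text
time_s: 48.0
position: [0.4708, 0.1119, 0.0326]
tcp_rot: [[0.997, -0.074, -0.038], [-0.074, -0.997, 0.0], [-0.038, 0.002, -0.999]]
force: [-21.3, 0.7, 0.3]
opening: 0.457
grasp_force: 30.0
```

```bash
python3 -c "
from bl import *
st(); inst(.5855,.1023,-4.3)"
```

```text
t 48.0 p [0.4708 0.1119 0.0326] yaw -4.24 zx,zy [-0.038  0.   ] open mm 39.7 grip 30.0 F [-21.3   0.7   0.3]
copper top: u range [-116.4 -115.4    5.9    7.8]
 u -70 v [-19.1  20.    0.5]; u -55 v [-19.4  19.   -0.2]; u -40 v [-19.4  20.    0.3]; u -25 v [-19.5  20.    0.2]; u -10 v [-19.5  19.5   0. ]; u 5 v [-19.6  18.8  -0.4];
```

>>> drive_tool([
  [0,0.04,0,0,0,0,0],
  [0,0.1,0,0,0,0,0],
  [0,0.15,0,0,0,0,0],
  [0,0.15,0,0,0,0,0],
])

```text
time_s: 48.45
position: [0.4743, 0.1113, 0.0306]
tcp_rot: [[0.995, -0.073, -0.068], [-0.073, -0.997, 0.001], [-0.068, 0.004, -0.998]]
force: [-36.4, 1.9, 1.8]
opening: 0.451
grasp_force: 30.0
```

```bash
python3 -c "
from bl import *
st(); inst(.5855,.1023,-4.3)"
```

```text
t 48.5 p [0.4743 0.1113 0.0306] yaw -4.21 zx,zy [-0.068  0.001] open mm 39.2 grip 30.0 F [-36.4   1.9   1.8]
copper top: u range [-112.6 -111.5    6.4    8.2]
 u -70 v [-18.8  20.1   0.7]; u -55 v [-19.3  19.   -0.1]; u -40 v [-19.3  19.9   0.3]; u -25 v [-19.7  18.9  -0.4]; u -10 v [-19.6  18.8  -0.4]; u 5 v [-19.6  18.8  -0.4];
```

Resistance is 36 N because the tip is dipping. I'll back off, level the carrier with a slight tip-up, and push again.

>>> drive_tool([
  [0,-0.2,0,0,0,0,0],
  [0,-0.4,0,0,0,0,0],
  [0,-0.45,0,0,0,0,0],
  [0,-0.45,0,0,0,0,0],
])

```text
time_s: 48.9
position: [0.4517, 0.1141, 0.0349]
tcp_rot: [[0.997, -0.074, -0.002], [-0.074, -0.997, 0.0], [-0.002, 0.0, -1.0]]
force: [-4.4, 0.3, -1.8]
opening: 0.451
grasp_force: 30.0
```

```bash
python3 -c "
from bl import *
st(); inst(.5855,.1023,-4.3)
c=cap('wrist');W=fpts(c);M=masks(c)[0]['copper'];x,y,z=[W[...,i] for i in range(3)]
m=M&(abs(y-.11)<.025)&(x>.42)&(x<.62)&(z>.028)&(z<.06);print('pitch slope',np.polyfit(x[m],z[m],1))
cv2.imwrite('pics/w6.png',c['color'])"
```

```text
t 48.9 p [0.4517 0.1141 0.0349] yaw -4.27 zx,zy [-0.002  0.   ] open mm 39.3 grip 30.0 F [-4.4  0.3 -1.8]
copper top: u range [-135.9 -134.8  -16.8  -14.6]
 u -70 v [-18.5  19.9   0.7]; u -55 v [-18.5  20.    0.7]; u -40 v [-18.5  20.8   1.2]; u -25 v [-18.6  20.8   1.1];
pitch slope [-0.02363824  0.05314019]
```

View pics/w6.png

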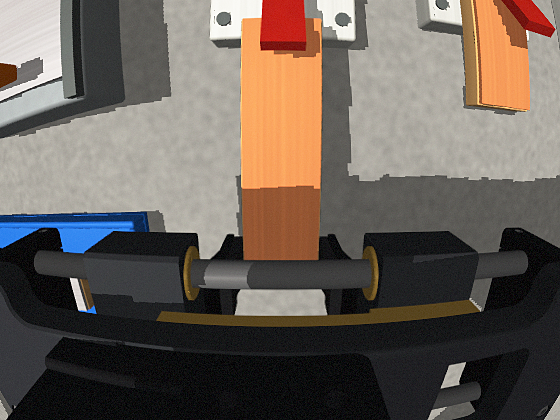

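The picture shows the carrier laterally centred on the deck and under the arm at (282,30). The fit shows it tip-down by 1.35°, so I'll pitch up and retry.

>>> drive_tool([
  [0,0,0,0.01,0,0.03,0],
  [0,0,0,0.01,0,0.03,0],
  [0,0.15,0,0.01,0,0.03,0],
  [0,0.22,0,0.01,0,0.03,0],
  [0,0.29,0,0.01,0,0.03,0],
  [0,0.36,0,0.01,0,0.03,0],
  [0,0.36,0,0.01,0,0.03,0],
])

```text
time_s: 49.7
position: [0.4757, 0.1113, 0.0296]
tcp_rot: [[0.997, -0.075, -0.001], [-0.075, -0.997, -0.003], [-0.0, 0.003, -1.0]]
force: [-26.4, 0.9, 1.8]
opening: 0.453
grasp_force: 30.0
```

```bash
cat >> bl.py <<'E'
def pitch(y0):
    c=cap('wrist');W=fpts(c);M=masks(c)[0]['copper'];x,y,z=[W[...,i] for i in range(3)]
    m=M&(abs(y-y0)<.025)&(x>.42)&(x<.64)&(z>.028)&(z<.06);p=np.polyfit(x[m],z[m],1);print('pitch slope',p,'top z at .48,.58',np.polyval(p,[.48,.58]))
E
python3 -c "
from bl import *
st(); inst(.5855,.1023,-4.3); pitch(.108)"
```

```text
t 49.7 p [0.4757 0.1113 0.0296] yaw -4.29 zx,zy [-0.001 -0.003] open mm 39.4 grip 30.0 F [-26.4   0.9   1.8]
copper top: u range [-111.7 -110.8    6.1    7.9]
 u -70 v [-18.6  19.5   0.5]; u -55 v [-19.3  19.3  -0. ]; u -40 v [-18.6  19.5   0.4]; u -25 v [-19.1  20.2   0.5]; u -10 v [-18.9  19.4   0.2]; u 5 v [-19.   19.5   0.2];
pitch slope [0.0219177  0.02709272] top z at .48,.58 [0.03761321 0.03980498]
```

>>> drive_tool([
  [0,0,0,-0.04,0,0,0],
  [0,0.03,0,-0.04,0,0,0],
  [0,0.06,0,-0.04,0,0,0],
  [0,0.06,0,-0.04,0,0,0],
])

```text
time_s: 50.2
position: [0.4759, 0.1112, 0.0333]
tcp_rot: [[0.997, -0.074, -0.015], [-0.074, -0.997, -0.003], [-0.014, 0.004, -1.0]]
force: [-32.4, 2.6, -0.8]
opening: 0.457
grasp_force: 30.0
```

```bash
python3 -c "
from bl import *
st(); inst(.5855,.1023,-4.3); pitch(.108)"
```

```text
t 50.2 p [0.4759 0.1112 0.0333] yaw -4.26 zx,zy [-0.015 -0.003] open mm 39.7 grip 30.0 F [-32.4   2.6  -0.8]
copper top: u range [-111.4 -110.5    6.1    8.1]
 u -70 v [-19.3  19.2  -0. ]; u -55 v [-19.   19.2   0.1]; u -40 v [-19.2  19.6   0.2]; u -25 v [-19.2  19.2  -0. ]; u -10 v [-19.2  19.1  -0.1]; u 5 v [-18.9  19.3   0.2];
pitch slope [-0.01306814  0.04732857] top z at .48,.58 [0.04105586 0.03974905]
```

>>> drive_tool([
  [0,-0.15,0,0,0,0,0],
  [0,-0.15,0,-0.03,0,0.045,0],
  [0,-0.1,0,-0.03,0,0.045,0],
  [0,-0.05,0,-0.03,0,0.045,0],
  [0,0,0,-0.03,0,0.045,0],
  [0,0.02,0,-0.03,0,0.045,0],
])

```text
time_s: 50.9
position: [0.4784, 0.1108, 0.0365]
tcp_rot: [[0.996, -0.074, 0.053], [-0.074, -0.997, -0.008], [0.054, 0.004, -0.999]]
force: [-34.3, 2.4, 2.1]
opening: 0.455
grasp_force: 30.0
```

```bash
python3 -c "
from bl import *
st(); inst(.5855,.1023,-4.3); pitch(.108)"
```

```text
t 50.9 p [0.4784 0.1108 0.0365] yaw -4.26 zx,zy [ 0.053 -0.008] open mm 39.5 grip 30.0 F [-34.3   2.4   2.1]
copper top: u range [-129.1 -128.     6.     8.1]
 u -70 v [-18.6  19.4   0.4]; u -55 v [-19.4  18.9  -0.3]; u -40 v [-19.3  19.3  -0. ]; u -25 v [-18.9  19.3   0.2]; u -10 v [-19.1  19.6   0.2]; u 5 v [-18.7  19.3   0.3];
pitch slope [-0.03853329  0.06234222] top z at .48,.58 [0.04384624 0.03999292]
```

>>> drive_tool([
  [0,-0.3,0,0.037,0,-0.02,0],
  [0,-0.4,0,0.037,0,-0.02,0],
  [0,-0.4,0,0.037,0,-0.02,0],
])

```text
time_s: 51.3
position: [0.4593, 0.1135, 0.0325]
tcp_rot: [[0.994, -0.075, 0.084], [-0.075, -0.997, -0.006], [0.084, -0.0, -0.996]]
force: [-2.1, 1.5, 1.0]
opening: 0.455
grasp_force: 30.0
```

```bash
python3 -c "
from bl import *
st(); inst(.5855,.1023,-4.3); pitch(.110)"
```

```text
t 51.3 p [0.4593 0.1135 0.0325] yaw -4.3 zx,zy [ 0.084 -0.006] open mm 39.6 grip 30.0 F [-2.1  1.5  1. ]
copper top: u range [-148.3 -147.1  -13.6  -11.4]
 u -70 v [-18.2  21.2   1.5]; u -55 v [-17.2  20.9   1.9]; u -40 v [-17.6  21.    1.7]; u -25 v [-17.8  21.7   2. ]; u -10 v [-17.6  21.    1.7];
pitch slope [-0.00435422  0.04199677] top z at .48,.58 [0.03990674 0.03947132]
```

>>> drive_tool([
  [0,0.25,0,0,0,0,0],
  [0,0.46,0,0,0,0,0],
  [0,0.46,0,0,0,0,0],
  [0,0.46,0,0,0,0,0],
])

```text
time_s: 51.8
position: [0.516, 0.109, 0.0367]
tcp_rot: [[0.993, -0.076, 0.087], [-0.075, -0.997, -0.006], [0.087, -0.0, -0.996]]
force: [2.2, -0.5, -3.8]
opening: 0.451
grasp_force: 30.0
```

```bash
python3 -c "
from bl import *
st(); inst(.5855,.1023,-4.3); pitch(.110)"
```

```text
t 51.8 p [0.516  0.109  0.0367] yaw -4.34 zx,zy [ 0.087 -0.006] open mm 39.3 grip 30.0 F [ 2.2 -0.5 -3.8]
copper top: u range [-95.1 -94.3  40.6  42.1]
 u -70 v [-17.8  20.4   1.3]; u -55 v [-18.5  20.9   1.2]; u -40 v [-17.9  20.2   1.2]; u -25 v [-17.8  20.8   1.5]; u -10 v [-18.1  20.    0.9]; u 5 v [-17.9  20.9   1.5]; u 20 v [-18.5  20.3   0.9]; u 35 v [-18.1  20.5   1.2];
pitch slope [-0.03819351  0.0637064 ] top z at .48,.58 [0.04537352 0.04155417]
```

It popped under the arm, with its far end at +42 mm. I'll lower the rear to level and push it home.

>>> drive_tool([
  [0,0.03,0.008,0.035,0,0,0],
  [0,0.06,0.008,0.035,0,0,0],
  [0,0.12,0.008,0.035,0,0,0],
  [0,0.18,0.008,0.035,0,0,0],
  [0,0.24,0.008,0.035,0,0,0],
  [0,0.27,0.008,0.035,0,0,0],
  [0,0.27,0.008,0.035,0,0,0],
])

```text
time_s: 52.6
position: [0.5422, 0.1062, 0.034]
tcp_rot: [[0.994, -0.075, 0.074], [-0.075, -0.997, -0.006], [0.075, 0.0, -0.997]]
force: [-5.8, -0.2, -2.1]
opening: 0.456
grasp_force: 30.0
```

```bash
python3 -c "
from bl import *
st(); inst(.5855,.1023,-4.3); pitch(.105)"
```

```text
t 52.6 p [0.5422 0.1062 0.034 ] yaw -4.31 zx,zy [ 0.074 -0.006] open mm 39.7 grip 30.0 F [-5.8 -0.2 -2.1]
copper top: u range [-68.7 -68.   67.7  68.9]
 u -70 v [-19.3  19.1  -0.1]; u -40 v [-18.7  19.3   0.3]; u -25 v [-19.3  19.5   0.1]; u -10 v [-18.6  19.6   0.5]; u 5 v [-19.4  19.   -0.2]; u 20 v [-19.3  19.4   0.1]; u 35 v [-19.3  19.8   0.2]; u 50 v [-18.9  19.    0. ]; u 65 v [-19.2  19.3   0. ];
pitch slope [-0.01346008  0.04855399] top z at .48,.58 [0.04209315 0.04074715]
```

>>> drive_tool([
  [58,0,0,0,0,0,0],
  [58,0,0,0,0,0,0],
  [58,0,0,0,0,0,0],
  [58,0,0,-0.3,0,0,0],
  [60,0,0,-0.7,0,-0.05,0],
  [60,0,0,-1,0,-0.05,0],
  [60,0,0,-1,0,-0.05,0],
])

```text
time_s: 53.4
position: [0.5409, 0.1067, 0.1603]
tcp_rot: [[0.997, -0.075, 0.022], [-0.075, -0.997, -0.001], [0.022, -0.001, -1.0]]
force: [0.6, 0.7, -0.3]
opening: 0.692
grasp_force: 0.0
```

>>> drive_tool([
  [60,-0.8,0.7,-0.9,0,0,0],
  [60,-0.8,0.7,-0.9,0,0,0],
  [60,-0.8,0.7,-0.9,0,0,0],
  [60,-0.8,0.7,-0.9,0,0,0],
  [60,-0.8,0.7,-0.9,0,0,0],
])

```text
time_s: 53.9
position: [0.4328, 0.0293, 0.2633]
tcp_rot: [[0.997, -0.077, 0.011], [-0.077, -0.997, -0.002], [0.011, 0.001, -1.0]]
force: [0.2, 0.7, 0.5]
opening: 0.693
grasp_force: 0.0
```

```bash
python3 -c "
from bl import *
for a in ((.5855,.1023,-4.3),(.5958,-.0235,-2.4),(.5838,-.1577,2.6)): inst(*a)
c=cap('wrist');cv2.imwrite('pics/w7.png',c['color']);W=fpts(c);h=masks(c)[1];x,y,z=[W[...,i] for i in range(3)]
rect(W[(h[...,0]>4)&(h[...,0]<16)&(h[...,1]>130)&(abs(y-.27)<.05)&(abs(x-.57)<.08)&(z>.07)&(z<.1)],'tab')
to(.5684,.2691,.16,92)"
```

```text
copper top: u range [-69.8 -69.4  66.3  68.5]
 u -70 v [-18.9  19.3   0.2]; u -55 v [-18.6  19.1   0.2]; u -40 v [-18.1  19.2   0.5]; u -25 v [-19.1  18.9  -0.1]; u -10 v [-18.9  19.2   0.1]; u 5 v [-18.1  19.4   0.6]; u 20 v [-19.2  18.4  -0.4]; u 35 v [-19.   18.7  -0.2]; u 50 v [-18.7  19.4   0.4]; u 65 v [-18.8  19.2   0.2];
copper top: u range [-69.8 -69.5  57.4  58.9]
 u -70 v [-19.3  18.7  -0.3]; u -55 v [-20.4  18.4  -1. ]; u -40 v [-20.   17.8  -1.1]; u -25 v [-20.   17.4  -1.3]; u -10 v [-19.3  17.9  -0.7]; u 5 v [-19.9  18.3  -0.8]; u 20 v [-19.6  17.6  -1. ]; u 35 v [-20.5  18.2  -1.2]; u 50 v [-20.1  17.7  -1.2];
copper top: u range [-69.3 -68.6  66.9  68.6]
 u -70 v [-20.4  16.6  -1.9]; u -55 v [-21.5  17.1  -2.2]; u -40 v [-20.9  18.4  -1.2]; u -25 v [-16.5  16.4  -0. ]; u -10 v [ 1.3 17.1  9.2]; u 5 v [-21.1  16.6  -2.2]; u 20 v [-21.3  17.4  -2. ]; u 35 v [-22.   16.9  -2.6]; u 50 v [-21.3  16.8  -2.3]; u 65 v [-22.7  16.7  -3. ];
tab 186 c [568.  266.5] size [10.3 35.6] long axis deg 91.7 z [71.2 84.  91.1]
t 54.1 p [0.4334 0.0306 0.2609] yaw -4.29 zx,zy [ 0.006 -0.   ] open mm 60.4 grip 0.0 F [ 0.6  0.8 -0.4]
tool shift [ 0.968 -2.066  0.848] az -1.12
```

View pics/w7.png

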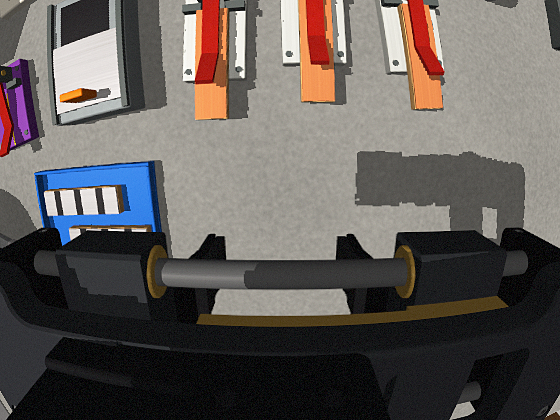

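The picture shows all three copper carriers home under their arms at (210,60), (315,50) and (415,55). Both finished carriers are in the tray and the shutter is still open. Next I'll close the shutter.

>>> drive_tool([
  [60,0.323,-0.69,0.27,0,0,0],
  [60,0.323,-0.69,0.27,0,0,0],
  [60,0.323,-0.69,0.27,0,0,0],
])

```text
time_s: 54.4
position: [0.4796, 0.1138, 0.2266]
tcp_rot: [[0.998, -0.07, 0.004], [-0.07, -0.998, 0.001], [0.004, -0.001, -1.0]]
force: [-0.7, -0.4, 0.1]
opening: 0.69
grasp_force: 0.0
```

>>> drive_tool([
  [60,0.323,-0.69,0.27,0,0,0],
  [60,0.323,-0.69,0.27,0,0,0],
  [60,0.323,-0.69,0.27,0,0,0],
])

```text
time_s: 54.7
position: [0.5245, 0.1931, 0.1944]
tcp_rot: [[0.997, -0.071, 0.005], [-0.071, -0.998, 0.0], [0.005, -0.001, -1.0]]
force: [-1.1, -0.3, -0.2]
opening: 0.694
grasp_force: 0.0
```

>>> drive_tool([
  [60,0.323,-0.69,0.27,0,0,-0.56],
  [60,0.323,-0.69,0.27,0,0,-0.56],
  [60,0.323,-0.69,0.27,0,0,-0.56],
  [60,0.323,-0.69,0.27,0,0,-0.56],
  [60,0.323,-0.69,0.27,0,0,-0.56],
  [60,0.323,-0.69,0.27,0,0,-0.56],
  [60,0.323,-0.69,0.27,0,0,-0.56],
])

```text
time_s: 55.4
position: [0.5678, 0.2685, 0.1646]
tcp_rot: [[0.721, 0.693, 0.005], [0.693, -0.721, -0.002], [0.003, 0.005, -1.0]]
force: [0.9, 0.6, -0.0]
opening: 0.69
grasp_force: 0.0
```

>>> drive_tool([
  [60,0,0,0,0,0,-0.56],
  [60,0,0,0,0,0,-0.56],
  [60,0,0,0,0,0,-0.56],
  [60,0,0,0,0,0,-0.56],
  [60,0,0,0,0,0,-0.56],
  [60,0,0,0,0,0,-0.56],
  [60,0,0,0,0,0,-0.56],
  [60,0,0,0,0,0,-0.56],
])

```text
time_s: 56.2
position: [0.5682, 0.2688, 0.1653]
tcp_rot: [[-0.031, 1.0, 0.007], [1.0, 0.031, -0.001], [-0.001, 0.007, -1.0]]
force: [0.7, 0.6, -0.6]
opening: 0.69
grasp_force: 0.0
```

```bash
python3 -c "
from bl import *
to(.5684,.2691,.061,92)
c=cap('wrist');W=fpts(c);h=masks(c)[1];x,y,z=[W[...,i] for i in range(3)]
rect(W[(h[...,0]>4)&(h[...,0]<16)&(h[...,1]>130)&(abs(y-.27)<.05)&(abs(x-.57)<.08)&(z>.07)&(z<.1)],'tab')"
```

```text
t 56.2 p [0.5682 0.2688 0.1653] yaw 91.77 zx,zy [ 0.007 -0.001] open mm 60.1 grip 0.0 F [ 0.7  0.6 -0.6]
tool shift [ 0.004 -0.004  0.869] az -0.003
tab 471 c [568.4 268.8] size [ 9.3 36.6] long axis deg 91.9 z [78.1 90.5 91.7]
```

>>> drive_tool([
  [60,0,0,0.4,0,0,0],
  [60,0,0,0.86,0,0,0],
  [60,0,0,0.86,0,0,0],
  [0,0,0,0.86,0,0,0],
  [0,0,0,0.86,0,0,0],
  [0,0,0,0.86,0,0,0],
  [0,0,0,0.86,0,0,0],
  [0,0,0,0.86,0,0,0],
])

```text
time_s: 57.05
position: [0.57, 0.2694, 0.0641]
tcp_rot: [[-0.034, 0.999, 0.01], [0.999, 0.034, 0.0], [-0.0, 0.01, -1.0]]
force: [-0.1, 0.2, 0.8]
opening: 0.318
grasp_force: 0.0
```

>>> drive_tool([
  [0,0,0,0,0,0,0],
  [0,0,0,0,0,0,0],
  [0,0,0,0,0,0,0],
  [0,0,0,0,0,0,0],
  [0,0,0,0,0,0,0],
])

```text
time_s: 57.55
position: [0.5697, 0.2691, 0.0627]
tcp_rot: [[-0.034, 0.999, 0.009], [0.999, 0.034, -0.0], [-0.001, 0.008, -1.0]]
force: [0.7, -1.5, 3.4]
opening: 0.114
grasp_force: 30.0
```

>>> drive_tool([
  [0,0,0.1,0,0,0,0],
  [0,0,0.2,0,0,0,0],
  [0,0,0.3,0,0,0,0],
  [0,0,0.4,0,0,0,0],
  [0,0,0.5,0,0,0,0],
  [0,0,0.56,0,0,0,0],
  [0,0,0.56,0,0,0,0],
  [0,0,0.56,0,0,0,0],
])

```text
time_s: 58.35
position: [0.634, 0.2713, 0.0627]
tcp_rot: [[-0.034, 0.999, 0.002], [0.999, 0.034, -0.001], [-0.001, 0.002, -1.0]]
force: [-3.8, -0.1, 5.1]
opening: 0.114
grasp_force: 30.0
```

>>> drive_tool([
  [30,0,-0.04,0,0,0,0],
  [30,0,-0.04,0,0,0,0],
  [30,0,-0.04,0,0,0,0],
  [40,0,-0.04,-0.5,0,0,0],
  [50,0,-0.04,-1,0,0,0],
  [60,0,-0.04,-1,0,0,0],
  [60,0,-0.04,-1,0,0,0],
])

```text
time_s: 59.05
position: [0.633, 0.272, 0.1873]
tcp_rot: [[-0.034, 0.999, 0.015], [0.999, 0.034, 0.002], [0.001, 0.016, -1.0]]
force: [-0.1, -0.6, -0.1]
opening: 0.617
grasp_force: 0.0
```

```bash
python3 -c "
from bl import *
st()
c=cap('wrist');W=fpts(c);h=masks(c)[1];x,y,z=[W[...,i] for i in range(3)]
rect(W[(h[...,0]>4)&(h[...,0]<16)&(h[...,1]>130)&(abs(y-.27)<.05)&(abs(x-.62)<.08)&(z>.07)&(z<.1)],'tab')"
```

```text
t 59.0 p [0.633  0.272  0.1873] yaw 91.95 zx,zy [0.015 0.002] open mm 53.6 grip 0.0 F [-0.1 -0.6 -0.1]
tab 539 c [632.3 271.4] size [ 9.3 35.8] long axis deg 91.8 z [81.2 90.7 91.9]
```

The tab is now at 632.3, a little further in than at the start (628.4), so I'll compute the true closed position from the port's front face and the yellow line.

```bash
python3 -c "
from bl import *
def rep(c,nm):
    W=fpts(c);M,h=masks(c);x,y,z=[W[...,i] for i in range(3)]
    a=np.radians(2);u=lambda P:(P[:,0]*np.cos(a)+(P[:,1]-.27)*np.sin(a))*1e3
    t=W[(h[...,0]>4)&(h[...,0]<16)&(h[...,1]>130)&(abs(y-.27)<.05)&(abs(x-.6)<.08)&(z>.086)&(z<.1)];print(nm,'tab u',np.round(np.percentile(u(t),[2,50,98]),1))
    l=W[M['yellow']&(abs(y-.27)<.07)&(x<.62)&(z>.04)&(z<.06)]
    if len(l)>10:print('  yellow u',np.round(np.percentile(u(l),[2,50,98]),1),len(l))
    p=W[(abs(y-.27)<.055)&(x<.6)&(x>.5)&(z>.046)&(z<.056)];print('  port front u',np.round(np.percentile(u(p),[.5,2]),1))
rep(dict(np.load('w1.npz')),'start'); rep(cap('wrist'),'now')
to(.6345,.272,.063,92)"
```

```text
start tab u [622.9 625.4 632.5]
  yellow u [557.9 561.5 565.2] 270
  port front u [541.6 542.4]
now tab u [627.5 631.7 636.6]
  yellow u [557.4 561.2 565. ] 741
  port front u [542.2 543.4]
t 59.1 p [0.6299 0.2711 0.1824] yaw 91.95 zx,zy [ 0.006 -0.001] open mm 57.9 grip 0.0 F [-0.4  0.5 -0.5]
tool shift [0.007 0.032 0.995] az -0.001
```

The closed tab position should be 633.3, and it measures about 632, so the shutter is roughly 1 mm from closed. When open it was at about 65 mm, inside the allowed range. The arm is clear of everything, so I'm handing in.

```bash
python3 -c "
from rig import order
print(order.hand_in())"
```

```text
the job is handed in; nothing more can be done
None
```

I handed the job in at about 59 s: all three copper carriers are home under their arms, both finished carriers lie flat in the tray, and the shutter is shut to within about 1 mm, but `hand_in` returned no verdict; while open the shutter sat at about 65 mm, inside the 52–68 mm limit but off the 60 mm target.

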